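Lock the seasoning boxes into a stack

ROBOT

A 6-joint arm with a two-finger parallel gripper is mounted at the origin on the work surface. World frame = base frame: x ahead of the robot, y to its left, z up, the work surface at z = 0. Lengths are in m, angles in rad, forces in N, time in s.
With the tool pointing down it reaches from about 0.275 to 0.775 m from the base axis. Payload 14.6 kg.
Tool frame: the origin (TCP) lies on the mounting face of the last link; the fingertips stand 173 mm ahead of it and the grasp point (between the pads) lies 155 mm ahead of it; y points along the fingers, z is the direction in which the jaws open and shut, and the axes are right-handed (so a half turn about y gives the same grasp; the last joint's range is limited). The gripper opens to 85 mm and grips with 20 to 120 N. Pads are 22 mm wide; open, the fingers measure 114 mm over their backs; the gripper's body (76 mm by 85 mm) begins 54 mm behind the grasp point. The pads swing forward as they close: fully open they stand 13 mm farther back than shut.
Start: joints at [-1.306, 0.263, -0.048, 1.259, 0, 1.415], TCP at [0.214, -0.479, 0.405] pointing down, gripper open.
Joint ranges: [-2.65, 2.65], [-0.89, 1.7], [-1.18, 1.37], [-2.13, 2.11], [-1.35, 1.29], [-3.14, 3.14]. Speed limits (rad/s): [1.89, 1.89, 2.57, 2.79, 3.14, 3.14].

INTERFACE

Orientations are given as a unit quaternion [x, y, z, w].
In Python, from plant import telemetry, capture, camera_params, ticket, regions_of, place_of gives the robot as it stands.
- The arm moves only by the tool servo_tool, never from a script. Its argument "increments" is a list of rows, each a list of 3 entries, a list of its own where there are three numbers: the opening, from 0 (shut) to 1 (fully open), then the shift along the tool's x, y, z in m, then the turn about the tool's y in rad. A call has 1 to 12 rows; each row shifts and turns the commanded pose from where the row before left it, along the tool's axes as they then stand; what a row does not reach is not made up. A row lasts 1/12 s, in which the tool goes at most 41.7 mm and 7.16 degrees, less where a joint would pass 70% of its speed; a pose out of reach is approached as far as the arm can. A call with a gripper value outside its range is refused whole. The fingers move at their own pace and stop on an object; "grip_force" is the grip in N (left out, the last holds). Time passes only in rows, so rows that do not move let the fingers close. It gives the time, the measured TCP pose, the force and the opening at its end, in the units of the state.
- telemetry.observe(): the state, without advancing time (a new reading comes with each control period).
- capture(name): name is "side" or "top"; returns the picture (420x560x3 uint8, blue, green, red); there is no depth.
- camera_params(name): a dict with "mtx" (3x3 intrinsics, pixels), "camera_from_world" (4x4, takes a point from world to camera coordinates). Camera axes: x right, y down, z forward; pixel columns grow to the right and rows downward; lengths in m; the calibration is good to about 2 mm. A picture is of the moment at which its call begins. camera_params takes no time and is no camera call.
- ticket.job_done(): hands the job in, once; it reports no verdict.
Trained networks look in the newest picture that a camera, given by its name, has taken for a name from the list of things; names that differ only in an ending like _2 or _b are one class to them, and where a whole thing is asked for, a point or a joint stands for the part that bears it (a point fixed in the world has none). Each returns a list of dicts, best first, with "conf" (0 to 1); they miss things now and then, are a little off and sometimes report something else, mostly with a low value. They report only what shows in the picture. A call takes as long as a camera call. They do not tell look-alikes from the thing itself.
- regions_of(name, camera): "pixels" (420x560 bool, what is visible of it).
- place_of(name, camera): "point" ([x, y, z] in m, in the coordinates of the camera as it stood for that picture, good to about 4 mm: a listed point, or the origin of a listed thing).
The state is a dict: "t": time; "joint_positions": joint angles; "qd": joint speeds; "joint_torque": joint torques, N m; "position": TCP position; "tcp_rot": TCP orientation; "force": force on the tool from outside, world axes, zero at the start; "wrist_torque": the same for the moment, N m; "opening": finger opening in m.
Only numpy, scipy, OpenCV 4.12 (cv2) and the standard library are available. Lean on these libraries where they do the work, as an engineer would, in place of code of your own. Each camera call takes 0.05 s, during which the arm holds its last target.

TASK

Take the shaker off the lid of the tallest box and stand it upright on a clear bit of the table. Then stack the two lidded seasoning boxes from the sloping rack on that tallest box, where it stands: first the deeper of the two, then the shallow one on top, each lowered gently until its base sits fully down over the lid lugs below; let go, and leave everything else where it is.

Things in the scene. Friction and masses are not known exactly. Their poses are not given: they have to be found in the camera images.
- base_box: Tallest of three steel boxes with fixed white lids, each 92 mm long (x), 60 mm wide (y); 70 mm high to the lid's face. Two round lugs on the lid, 28 mm either side of its centre along x, 16 mm across tapering to 10, 7 mm high. Origin: centre of its underside; z up through the lid; same after a half turn about z. About 0.9 kg. Stands loose on the table, clutter close round it.
- deep_box: Middle (deeper of the two in the rack) of three steel boxes with fixed white lids, each 92 mm long (x), 60 mm wide (y); 58 mm high to the lid's face. Underside: two recesses 20 mm square, 9 mm deep, that fit over the lugs of the tallest box; lid lugs like that one's. Origin: centre of its underside; z up through the lid; same after a half turn about z. About 0.45 kg. Starts in one of the rack's three places, tilted 30 degrees with it.
- shallow_box: Lowest of three steel boxes with fixed white lids, each 92 mm long (x), 60 mm wide (y); 42 mm high to the lid's face. Recesses below and lugs on top just as the middle box's. Origin: centre of its underside; z up through the lid; same after a half turn about z. About 0.3 kg. Starts in one of the rack's three places, tilted 30 degrees with it.
- rack: Fixed wooden display rack, 324 mm wide (its y). Its plate is 130 mm long and slopes up at 30 degrees towards its own +x, away from the robot; a stop lip stands 16 mm above the plate at the low edge. Three places side by side, 104 mm apart along y. Origin: on the table, under the plate's middle; the plate is 62 mm above the table there, its top edge about 100 mm.
- flat_tin: Bystander: plain steel tin without lugs or white lid, 92 by 50 mm, 30 mm high, lying in the third place of the rack. Origin: centre of its underside.
- shaker: Round steel shaker, 34 mm across (straight up to 68 mm, then tapering), 76 mm tall, about 0.15 kg. At the start it stands on the lid of the tallest box, between its lugs. Origin: centre of its underside; z up.
- squeeze_bottle: Bystander: white plastic squeeze bottle, 56 mm across, 182 mm tall with its nozzle, standing upright on the table. Origin: centre of its underside.
- jar: Bystander: glass jar with dark lid, 60 mm across, 85 mm tall, standing upright on the table. Origin: centre of its underside.
- square_tin: Bystander: square grey tin, 42 by 42 mm, 71 mm tall, standing upright on the table. Origin: centre of its underside.
- pepper_mill: Bystander: dark wooden pepper mill, 54 mm across, 160 mm tall, standing upright on the table. Origin: centre of its underside.
- salt_pot: Bystander: white ceramic bowl, 70 mm across, 40 mm tall, standing upright on the table. Origin: centre of its underside.
Things that resemble listed ones, but are neither listed nor needed, are in the scene too. Leave any green or purple look-alike of the shaker alone.

How it is judged:
By the outcome, as a careful person would: the job done as asked, in the order asked, and still so for the second after the job is handed in, with the robot touching nothing.
It also fails if it takes over 72 s, if anything falls off the work surface, if the arm or the gripper's body presses on something with over 40 N, if the wrist force passes 120 N, or if a joint passes its speed limit or range.

## Working session

There is one attempt and no reset: what is moved stays moved. The work goes in short steps, Python scripts to look and compute and a tool call to move; the robot and the scene stay as the last step left them, time stands still between calls to the robot, and variables do not carry over. Pictures are saved under pics/ and viewed, and the job is handed in when it is done.

Besides the shell and the picture viewer there is one more tool, called by a JSON object that holds its "op" and its "data". servo_tool: Moves the arm, as the interface text tells. Its arguments: {"type":"object","properties":{"increments":{"type":"array"},"grip_force":{"type":"number"}},"required":["increments"]}

```bash
ls; mkdir -p pics; python3 - <<'E'
from plant import telemetry, capture, camera_params
import cv2
print(telemetry.observe())
for n in("side","top"):
    cv2.imwrite(f"pics/{n}0.png",capture(n)); print(n,camera_params(n))
E
```

```text
pics
{'t': 0.0, 'joint_positions': array([-1.30629368e+00,  2.63505493e-01, -4.89476316e-02,  1.25934557e+00,
       -2.68852201e-05,  1.41557021e+00]), 'qd': array([ 6.31233376e-04, -5.94556140e-04, -1.63162772e-03,  4.93502615e-04,
        4.87321272e-04, -5.69789082e-05]), 'joint_torque': array([ 4.74299814e-04, -6.37606788e+01,  3.84563684e+01,  1.37883949e-02,
       -1.38681289e-04,  9.43480728e-06]), 'position': array([ 0.21394894, -0.47933191,  0.4042301 ]), 'tcp_rot': array([-0.14733845,  0.69194553, -0.69123885,  0.14728076]), 'force': array([ 0.30289941,  1.25898798, -0.13602452]), 'wrist_torque': array([-0.02862613, -0.0165143 ,  0.00501721]), 'opening': 0.08544143069489343}
side {'mtx': array([[419.82526453,   0.        , 285.50960014],
       [  0.        , 419.82526453, 211.4364553 ],
       [  0.        ,   0.        ,   1.        ]]), 'camera_from_world': array([[ 0.99830859, -0.05709016,  0.01098512, -0.51937835],
       [-0.03656199, -0.76342463, -0.64486127,  0.087281  ],
       [ 0.04520154,  0.64336891, -0.76422069,  0.93034848],
       [ 0.        ,  0.        ,  0.        ,  1.        ]])}
top {'mtx': array([[464.80583826,   0.        , 278.62768958],
       [  0.        , 464.80583826, 215.13268567],
       [  0.        ,   0.        ,   1.        ]]), 'camera_from_world': array([[ 2.62073136e-02, -9.99656510e-01, -1.96030278e-04,
         8.48659744e-03],
       [-9.98722576e-01, -2.61743536e-02, -4.32217484e-02,
         5.41538213e-01],
       [ 4.32017712e-02,  1.32850578e-03, -9.99065484e-01,
         1.03421887e+00],
       [ 0.00000000e+00,  0.00000000e+00,  0.00000000e+00,
         1.00000000e+00]])}
```

View pics/side0.png

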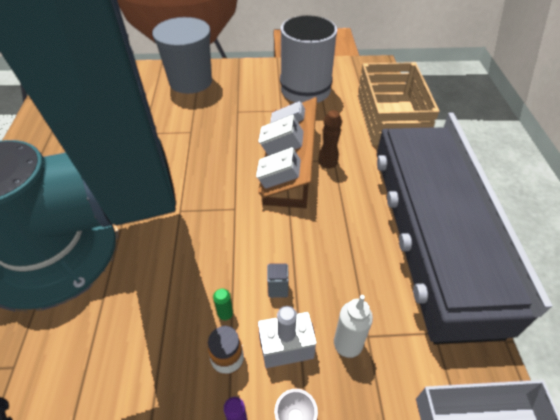

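View pics/top0.png

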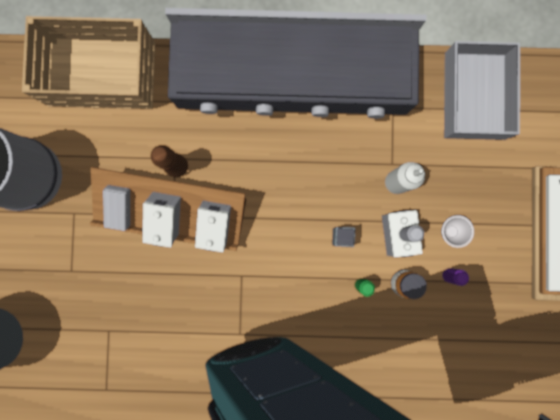

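```bash
cat > h.py <<'E'
import numpy as np, cv2
from plant import telemetry, capture, camera_params, ticket, regions_of, place_of
from scipy.spatial.transform import Rotation as R
def towld(p,n):
    T=np.linalg.inv(camera_params(n)['camera_from_world']); return T[:3,:3]@np.asarray(p)+T[:3,3]
def proj(P,n):
    c=camera_params(n);P=np.atleast_2d(P);T=c['camera_from_world'];q=P@T[:3,:3].T+T[:3,3];q=q@c['mtx'].T;return q[:,:2]/q[:,2:]
def ray(u,v,z,n):
    c=camera_params(n);T=np.linalg.inv(c['camera_from_world']);d=T[:3,:3]@np.linalg.inv(c['mtx'])@[u,v,1];o=T[:3,3];return o+d*(z-o[2])/d[2]
E
python3 - <<'E'
from h import *
for n in("top","side"):
  for k in "base_box deep_box shallow_box rack shaker flat_tin squeeze_bottle jar square_tin pepper_mill salt_pot".split():
    for r in place_of(k,n)[:3]:
        print(n,k,round(r['conf'],2),towld(r['point'],n).round(3))
print(telemetry.observe()['t'])
E
```

```text
top base_box 0.69 [ 0.51  -0.246 -0.001]
top base_box 0.27 [ 0.498 -0.118  0.004]
top deep_box 0.66 [0.539 0.261 0.061]
top shallow_box 0.65 [0.524 0.161 0.058]
top shallow_box 0.22 [0.646 0.255 0.   ]
top rack 0.87 [ 0.543  0.267 -0.   ]
top shaker 0.88 [ 0.417 -0.371 -0.001]
top shaker 0.65 [ 0.508 -0.25   0.07 ]
top shaker 0.51 [ 0.391 -0.167  0.004]
top flat_tin 0.9 [0.548 0.364 0.054]
top squeeze_bottle 0.59 [ 0.626 -0.245 -0.   ]
top jar 0.58 [ 0.398 -0.26   0.004]
top square_tin 0.83 [ 0.497 -0.115  0.003]
top pepper_mill 0.73 [0.647 0.259 0.001]
top salt_pot 0.82 [ 0.517 -0.372  0.005]
side base_box 0.78 [ 0.51  -0.249  0.002]
side deep_box 0.9 [0.541 0.265 0.057]
side shallow_box 0.56 [0.517 0.156 0.058]
side rack 0.59 [ 0.537  0.262 -0.001]
side shaker 0.71 [ 0.387 -0.17  -0.004]
side shaker 0.6 [ 0.509 -0.25   0.072]
side flat_tin 0.61 [0.553 0.368 0.06 ]
side squeeze_bottle 0.64 [ 0.624 -0.246 -0.001]
side jar 0.8 [ 0.397 -0.262  0.   ]
side square_tin 0.83 [ 0.499 -0.121  0.002]
side pepper_mill 0.71 [0.649 0.258 0.001]
side pepper_mill 0.51 [0.536 0.264 0.057]
side salt_pot 0.72 [ 0.518 -0.368  0.005]
side salt_pot 0.19 [ 0.499 -0.122  0.003]
1.2
```

```bash
python3 - <<'E'
from h import *
a=cv2.imread("pics/top0.png");b=cv2.imread("pics/side0.png")
def z(im,r,k): y0,y1,x0,x1=r; return cv2.resize(im[y0:y1,x0:x1],None,fx=k,fy=k,interpolation=cv2.INTER_CUBIC)
cv2.imwrite("pics/z1.png",np.hstack([z(a,(150,260,85,255),4)[:, :], ])[:600,:800])
cv2.imwrite("pics/z2.png",z(a,(150,300,340,490),4))
cv2.imwrite("pics/z3.png",z(b,(90,210,240,360),5))
cv2.imwrite("pics/z4.png",z(b,(260,400,200,380),4))
print(R.from_quat(telemetry.observe()['tcp_rot']).as_matrix().round(3))
E
```

```text
[[-0.913  0.     0.408]
 [-0.408  0.    -0.913]
 [-0.    -1.    -0.   ]]
```

View pics/z1.png

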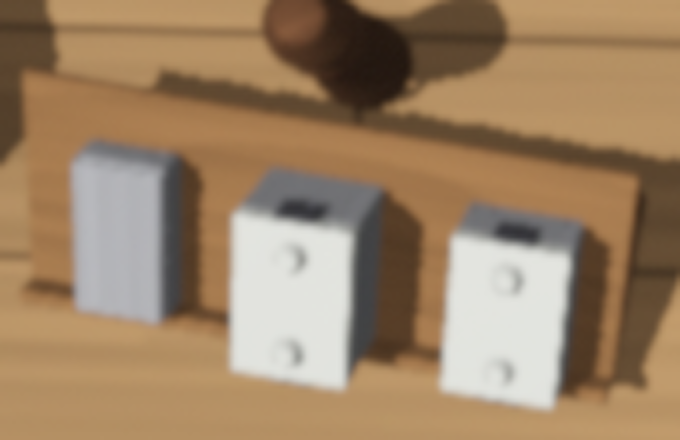

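View pics/z2.png

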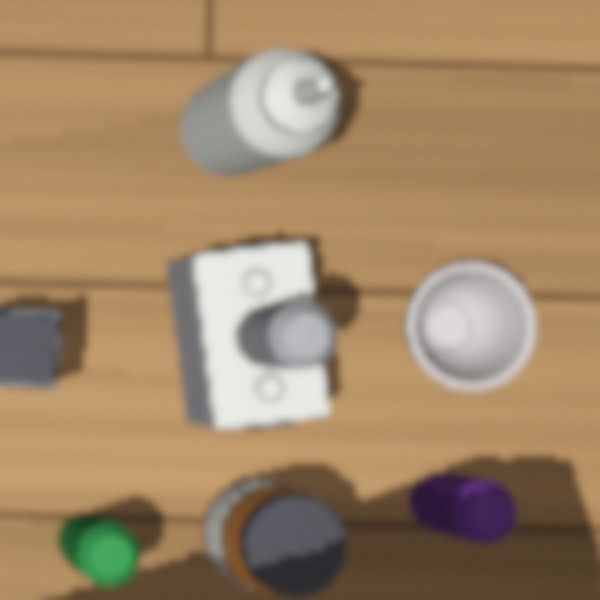

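View pics/z3.png

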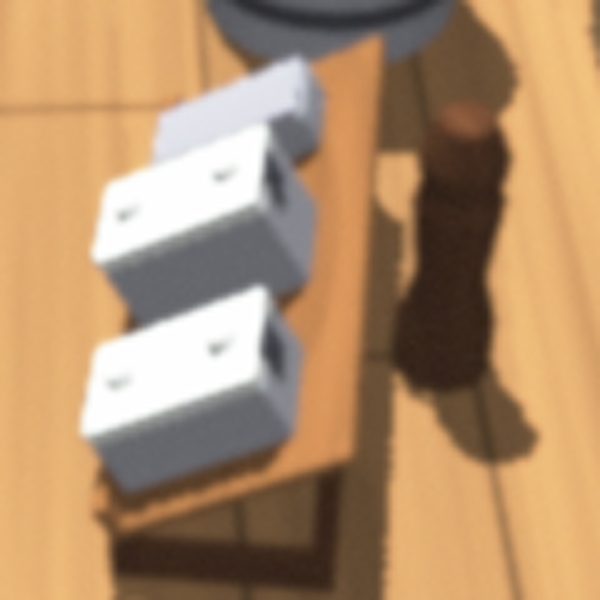

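View pics/z4.png

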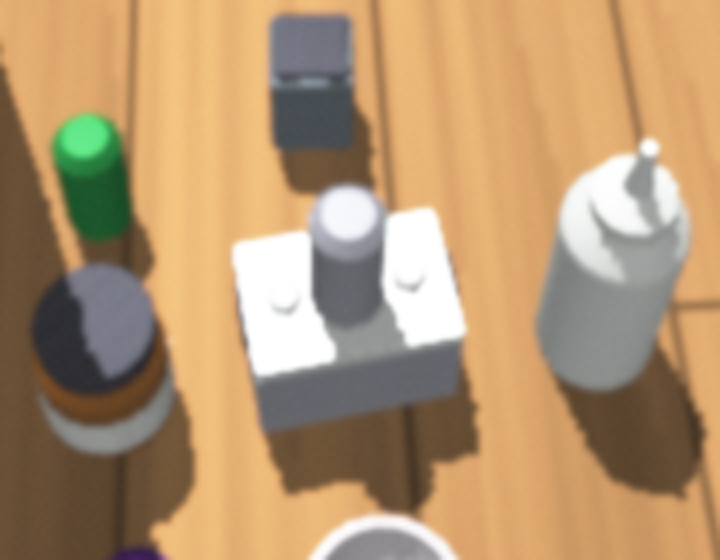

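```bash
cat > fit.py <<'E'
from h import *
from scipy.optimize import least_squares
def lid(H): return np.array([[sx*46,sy*30,H] for sx,sy in((-1,-1),(-1,1),(1,-1),(1,1))])/1000
def order(px,n,pose): # match nearest by projection
    pass
def rot(yaw,p): return R.from_euler('zy',[yaw,-p])
def model(q,H,p,lugs=True):
    P=lid(H)
    if lugs: P=np.vstack([P,[[-.028,0,(H+7)/1000],[.028,0,(H+7)/1000]]])
    return rot(q[3],p).apply(P)+q[:3]
def fit(obs,H,p,q0,fixz=None,lugs=True):
    # obs {cam: Nx2 } assigned by nearest
    from scipy.optimize import linear_sum_assignment as lsa
    from scipy.spatial.distance import cdist
    def f(q,ret=False):
        q=np.array(q)
        if fixz is not None:q=np.array([q[0],q[1],fixz,q[2]])
        r=[]
        for n,o in obs.items():
            o=np.array(o,float);m=proj(model(q,H,p,lugs),n)
            i,j=lsa(cdist(o,m)); r.append((m[j]-o[i]).ravel())
        return np.concatenate(r)
    s=least_squares(f,q0)
    return s.x,f(s.x)
E
python3 - <<'E'
from fit import *
a=lambda L,k,ox,oy:np.array(L)/k+[ox,oy]
T1=lambda L:a(L,4,85,150);T2=lambda L:a(L,4,340,150);S3=lambda L:a(L,5,240,90);S4=lambda L:a(L,4,200,260)
r=np.pi/6
B={'top':T2([(193,250),(308,240),(330,415),(213,430),(257,283),(270,388)]),'side':S4([(233,243),(435,210),(463,330),(258,370)])}
D={'top':T1([(232,210),(357,225),(347,388),(231,372),(291,259),(288,354)]),'side':S3([(105,187),(268,125),(257,207),(95,260)])}
S={'top':T1([(451,233),(575,248),(553,408),(441,391),(510,279),(500,373)]),'side':S3([(97,343),(268,287),(250,378),(85,435)])}
np.set_printoptions(suppress=True)
for nm,o,H,p,q in(('base',B,70,0,[.51,-.247,0,0.1]),('deep',D,58,r,[.54,.263,.059,0]),('shal',S,42,r,[.52,.158,.059,0])):
    for Ht in (H,) if nm=='base' else (42,58):
        x,e=fit(o,Ht,p,q);print(nm,Ht,x.round(4),np.degrees(x[3]).round(1),'rms',np.sqrt((e**2).mean()).round(2))
    for n in o: x,e=fit({n:o[n]},H,p,q[:2]+q[3:],fixz=(0 if nm=='base' else .059));print('  ',n,x.round(4),np.sqrt((e**2).mean()).round(2))
E
```

```text
base 70 [ 0.5072 -0.2468 -0.0002  0.1354] 7.8 rms 0.55
   top [ 0.5065 -0.2467  0.1334] 0.51
   side [ 0.5079 -0.2469  0.1371] 0.46
deep 42 [ 0.5313  0.2682  0.071  -0.1299] -7.4 rms 0.6
deep 58 [ 0.5393  0.2682  0.0571 -0.1299] -7.4 rms 0.6
   top [ 0.5391  0.2677 -0.1226] 0.5
   side [ 0.5395  0.2656 -0.1509] 0.63
shal 42 [ 0.5237  0.1605  0.0597 -0.1386] -7.9 rms 0.59
shal 58 [ 0.5317  0.1605  0.0459 -0.1386] -7.9 rms 0.59
   top [ 0.5236  0.1607 -0.1296] 0.57
   side [ 0.524   0.1612 -0.1588] 0.53
```

{"op": "servo_tool", "data": {"increments": [[1, [0, 0, 0], -0.12], [1, [0, 0, 0], -0.12], [1, [0, 0, 0], -0.12], [1, [0, 0, 0], -0.12], [1, [0, 0, 0], -0.12], [1, [0, 0, 0], -0.12], [1, [0, 0, 0], -0.12], [1, [0, 0, 0], -0.12], [1, [0, 0, 0], -0.12], [1, [0, 0, 0], -0.12], [1, [0, 0, 0], -0.12], [1, [0, 0, 0], -0.12]]}}

```text
t: 2.2
position: [0.214, -0.4794, 0.4047]
tcp_rot: [-0.568, 0.421, -0.421, 0.568]
force: [-0.1, -1.4, -0.3]
opening: 0.0856
```

{"op": "servo_tool", "data": {"increments": [[1, [0, 0, 0], -0.12], [1, [0, 0, 0], -0.12], [1, [0, 0, 0], -0.12], [1, [0, 0, 0], -0.12], [1, [0, 0, 0], -0.12], [1, [0, 0, 0], -0.12], [1, [0, 0, 0], -0.12], [1, [0, 0, 0], -0.12], [1, [0, 0, 0], -0.12], [1, [0, 0, 0], -0.12], [1, [0, 0, 0], -0.12], [1, [0, 0, 0], -0.095]]}}

```text
t: 3.2
position: [0.214, -0.4794, 0.4047]
tcp_rot: [0.705, 0.049, -0.049, -0.705]
force: [-0.4, 0.3, -0.2]
opening: 0.0856
```

```bash
cat >> h.py <<'E'
def go(x,y,z,yawdeg=None):
    """print tool-frame shift to TCP target, then turn about tool y"""
    s=telemetry.observe();M=R.from_quat(s['tcp_rot']).as_matrix()
    d=M.T@(np.array([x,y,z])-s['position']);yaw=np.degrees(np.arctan2(M[1,0],M[0,0]))
    out=f"t {s['t']:.2f} pos {s['position'].round(4)} xyaw {yaw:.2f} F {s['force'].round(1)} open {s['opening']*1000:.1f} | shift {d.round(4)}"
    if yawdeg is not None: out+=f" turn {np.radians((yaw-yawdeg+180)%360-180):.4f}"
    print(out)
E
python3 -c "
from h import *
go(.507,-.248,.30,7.7)"
```

```text
t 3.20 pos [ 0.214  -0.4794  0.4047] xyaw 7.99 F [-0.4  0.3 -0.2] open 85.6 | shift [0.3223 0.1047 0.1884] turn 0.0051
```

{"op": "servo_tool", "data": {"increments": [[1, [0.027, 0, 0.0155], 0], [1, [0.027, 0, 0.0155], 0], [1, [0.027, 0, 0.0155], 0], [1, [0.027, 0, 0.0155], 0], [1, [0.027, 0, 0.0155], 0], [1, [0.027, 0, 0.0155], 0], [1, [0.027, 0, 0.0155], 0], [1, [0.027, 0, 0.0155], 0], [1, [0.027, 0, 0.0155], 0], [1, [0.027, 0, 0.0155], 0], [1, [0.027, 0, 0.0155], 0], [1, [0.027, 0, 0.0155], 0]]}}

```text
t: 4.2
position: [0.5115, -0.2508, 0.4047]
tcp_rot: [0.706, 0.047, -0.047, -0.706]
force: [-0.0, -0.8, 0.6]
opening: 0.0855
```

```bash
python3 -c "
from h import *
go(.508,-.25,.27,7.7)"
```

```text
t 4.20 pos [ 0.5115 -0.2508  0.4047] xyaw 7.64 F [-0.  -0.8  0.6] open 85.5 | shift [-0.0034  0.1347  0.0013] turn -0.0011
```

{"op": "servo_tool", "data": {"increments": [[1, [-0.003, 0.02, 0.001], 0], [1, [0, 0.025, 0], 0], [1, [0, 0.025, 0], 0], [1, [0, 0.025, 0], 0], [1, [0, 0.02, 0], 0], [1, [0, 0.015, 0], 0], [1, [0, 0.005, 0], 0], [1, [0, 0, 0], 0]]}}

```text
t: 4.87
position: [0.5071, -0.2513, 0.2688]
tcp_rot: [-0.705, -0.047, 0.048, 0.706]
force: [-0.2, -0.3, -0.1]
opening: 0.0852
```

```bash
python3 -c "
from h import *
go(.508,-.25,.27,7.7)
cv2.imwrite('pics/s1.png',np.hstack([cv2.resize(capture('side')[220:400,190:390],None,fx=2,fy=2),cv2.resize(capture('top')[150:330,330,None].repeat(1,1) if 0 else capture('top')[150:330,330:530],None,fx=2,fy=2)]))"
```

```text
t 4.87 pos [ 0.5071 -0.2513  0.2688] xyaw 7.63 F [-0.2 -0.3 -0.1] open 85.2 | shift [ 0.0011 -0.0012  0.0012] turn -0.0012
```

View pics/s1.png

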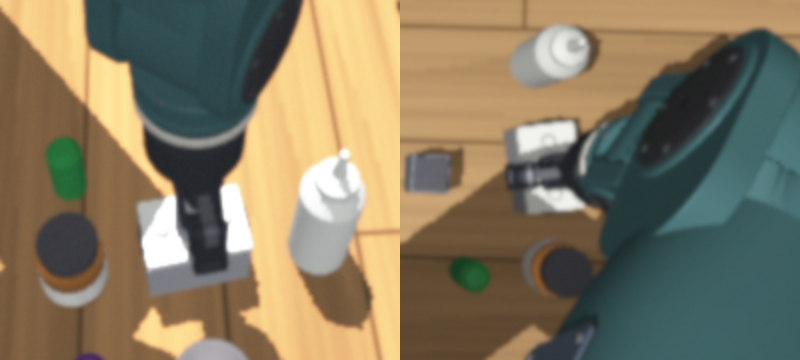

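The picture shows the gripper straddling the shaker above the lid (side crop about (200,220)), clear of bottle, jar and green look‑alike.

{"op": "servo_tool", "data": {"increments": [[0, [0, 0, 0], 0], [0, [0, 0, 0], 0], [0, [0, 0, 0], 0], [0, [0, 0, 0], 0], [0, [0, 0, 0], 0], [0, [0, 0, 0], 0], [0, [0, 0, 0], 0], [0, [0, 0, 0], 0], [0, [0, 0, 0], 0]], "grip_force": 35}}

```text
t: 5.72
position: [0.5074, -0.2515, 0.2701]
tcp_rot: [0.706, 0.047, -0.047, -0.705]
force: [-1.2, 0.3, 5.7]
opening: 0.0331
```

{"op": "servo_tool", "data": {"increments": [[0, [0, -0.01, 0], 0], [0, [0, -0.02, 0], 0], [0, [0, -0.03, 0], 0], [0, [0, -0.03, 0], 0], [0, [0, -0.03, 0], 0]]}}

```text
t: 6.13
position: [0.5069, -0.2512, 0.3916]
tcp_rot: [-0.705, -0.047, 0.047, 0.706]
force: [1.2, -0.5, -2.5]
opening: 0.0332
```

```bash
python3 -c "
from h import *
go(.60,-.02,.36,0)
a=capture('side');b=capture('top')
cv2.imwrite('pics/s2.png',np.hstack([a[0:420,150:560],b[:,170:]])[:, :800])"
```

```text
t 6.13 pos [ 0.5069 -0.2512  0.3916] xyaw 7.63 F [ 1.2 -0.5 -2.5] open 33.2 | shift [0.1229 0.0316 0.2168] turn 0.1332
```

View pics/s2.png

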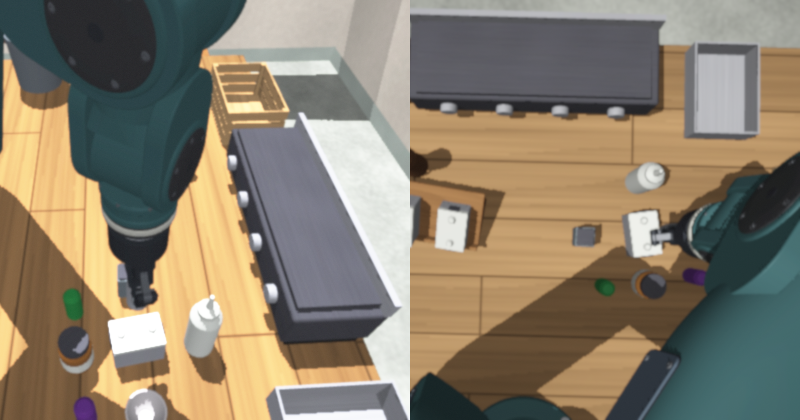

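{"op": "servo_tool", "data": {"increments": [[0, [0.0, 0, 0.018], 0], [0, [0.01, 0, 0.018], 0], [0, [0.01, 0, 0.018], 0], [0, [0.01, 0, 0.018], 0], [0, [0.01, 0, 0.018], 0], [0, [0.01, 0, 0.018], 0], [0, [0.01, 0, 0.018], 0], [0, [0.01, 0.02, 0.018], 0], [0, [0.01, 0.02, 0.018], 0], [0, [0.01, 0.02, 0.018], 0], [0, [0.01, 0.02, 0.018], 0], [0, [0.01, 0.02, 0.018], 0]]}}

```text
t: 7.23
position: [0.5876, -0.0217, 0.2885]
tcp_rot: [-0.706, -0.047, 0.047, 0.706]
force: [0.1, -0.2, -0.7]
opening: 0.0333
```

```bash
python3 -c "
from h import *
go(.60,-.02,.202,0)"
```

```text
t 7.23 pos [ 0.5876 -0.0217  0.2885] xyaw 7.63 F [ 0.1 -0.2 -0.7] open 33.3 | shift [0.0126 0.0865 0.    ] turn 0.1331
```

{"op": "servo_tool", "data": {"increments": [[0, [0, 0.02, 0], 0], [0, [0, 0.025, 0], 0], [0, [0, 0.02, 0], 0], [0, [0, 0.01, 0], 0], [0, [0, 0.005, 0], 0], [0, [0, 0.003, 0], 0], [0, [0, 0.002, 0], 0], [0, [0, 0.001, 0], 0], [0, [0, 0, 0], 0]]}}

```text
t: 7.98
position: [0.5879, -0.0228, 0.2043]
tcp_rot: [0.706, 0.047, -0.047, -0.705]
force: [-0.2, 0.6, -1.1]
opening: 0.0332
```

```bash
python3 -c "
from h import *
go(.60,-.02,.202,0)"
```

```text
t 7.98 pos [ 0.5879 -0.0228  0.2043] xyaw 7.62 F [-0.2  0.6 -1.1] open 33.2 | shift [0.0124 0.0024 0.0012] turn 0.1331
```

{"op": "servo_tool", "data": {"increments": [[0, [0, 0.001, 0], 0], [0, [0, 0.001, 0], 0], [0, [0, 0.001, 0], 0], [0, [0, 0, 0], 0]]}}

```text
t: 8.32
position: [0.5876, -0.0227, 0.2006]
tcp_rot: [-0.706, -0.047, 0.047, 0.706]
force: [0.0, 0.1, -1.2]
opening: 0.0332
```

```bash
python3 -c "
from h import *
go(.60,-.02,.200,0)
a=capture('side')
cv2.imwrite('pics/s3.png',cv2.resize(a[140:320,200:400],None,fx=3,fy=3))"
```

```text
t 8.32 pos [ 0.5876 -0.0227  0.2006] xyaw 7.63 F [ 0.   0.1 -1.2] open 33.2 | shift [0.0127 0.0006 0.0011] turn 0.1332
```

View pics/s3.png

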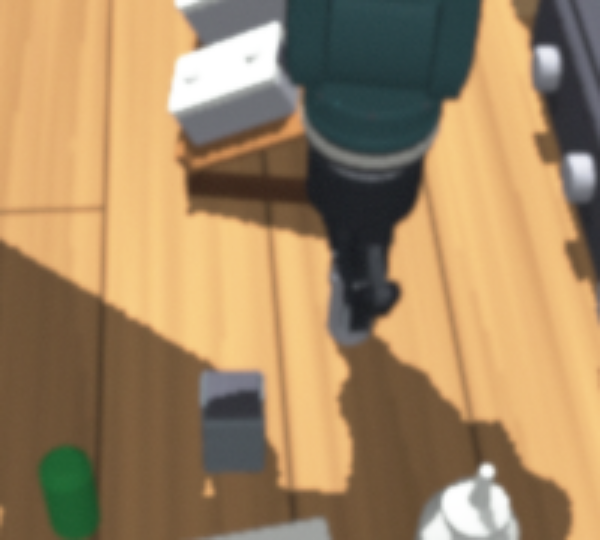

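The shaker hangs just above the table at crop (350,330), upright; no contact felt yet.

{"op": "servo_tool", "data": {"increments": [[0, [0, 0.001, 0], 0], [0, [0, 0.001, 0], 0], [0, [0, 0, 0], 0]]}}

```text
t: 8.62
position: [0.5877, -0.0226, 0.1999]
tcp_rot: [-0.705, -0.048, 0.047, 0.706]
force: [-5.2, 2.6, 17.5]
opening: 0.0331
```

{"op": "servo_tool", "data": {"increments": [[0, [0, 0.001, 0], 0], [0, [0, 0.001, 0], 0], [0, [0, 0, 0], 0]]}}

```text
t: 8.87
position: [0.5878, -0.0224, 0.1993]
tcp_rot: [-0.705, -0.048, 0.046, 0.706]
force: [-10.1, 5.4, 37.6]
opening: 0.0334
```

{"op": "servo_tool", "data": {"increments": [[0, [0, -0.003, 0], 0], [0, [0, -0.0003, 0], 0], [0, [0, 0, 0], 0]]}}

```text
t: 9.12
position: [0.5877, -0.0227, 0.2]
tcp_rot: [0.706, 0.047, -0.047, -0.706]
force: [0.7, 0.6, -1.2]
opening: 0.033
```

{"op": "servo_tool", "data": {"increments": [[1, [0, 0, 0], 0], [1, [0, 0, 0], 0], [1, [0, 0, 0], 0], [1, [0, 0, 0], 0], [1, [0, 0, 0], 0], [1, [0, 0, 0], 0], [1, [0, -0.01, 0], 0], [1, [0, -0.03, 0], 0], [1, [0, -0.04, 0], 0], [1, [0, -0.04, 0], 0], [1, [0, -0.04, 0], 0], [1, [0, 0, 0], 0]]}}

```text
t: 10.12
position: [0.5883, -0.0228, 0.3682]
tcp_rot: [0.706, 0.051, -0.044, -0.705]
force: [0.8, -0.0, 1.0]
opening: 0.0851
```

```bash
python3 -c "
from h import *
go(.52,.265,.35,-7.4)
for n in ('side','top'):
  capture(n)
  for r in place_of('shaker',n): print(n,r['conf'],towld(r['point'],n).round(3))
"
```

```text
t 10.12 pos [ 0.5883 -0.0228  0.3682] xyaw 7.64 F [ 0.8 -0.   1. ] open 85.1 | shift [-0.0296  0.017   0.2944] turn 0.2625
side 0.87 [ 0.588 -0.024 -0.   ]
side 0.71 [ 0.389 -0.169 -0.004]
top 0.89 [ 0.416 -0.37  -0.002]
```

{"op": "servo_tool", "data": {"increments": [[1, [-0.002, 0, 0.025], 0], [1, [-0.002, 0, 0.025], 0], [1, [-0.002, 0, 0.025], 0], [1, [-0.002, 0, 0.025], 0], [1, [-0.002, 0, 0.025], 0], [1, [-0.002, 0, 0.025], 0], [1, [-0.002, 0, 0.025], 0], [1, [-0.002, 0, 0.025], 0], [1, [-0.002, 0, 0.025], 0], [1, [-0.002, 0, 0.025], 0], [1, [-0.002, 0, 0.025], 0.12], [1, [0, 0, 0.02], 0.12]]}}

```text
t: 11.32
position: [0.5278, 0.2684, 0.3588]
tcp_rot: [0.706, -0.04, 0.038, -0.706]
force: [0.7, -0.7, -0.1]
opening: 0.0854
```

```bash
python3 -c "
from h import *
go(.522,.270,.243,-7.4)
a=capture('side')
cv2.imwrite('pics/s4.png',cv2.resize(a[140:320,200:400],None,fx=3,fy=3))"
```

```text
t 11.32 pos [0.5278 0.2684 0.3588] xyaw -6.37 F [ 0.7 -0.7 -0.1] open 85.4 | shift [-0.0057  0.1158  0.0011] turn 0.0180
```

View pics/s4.png

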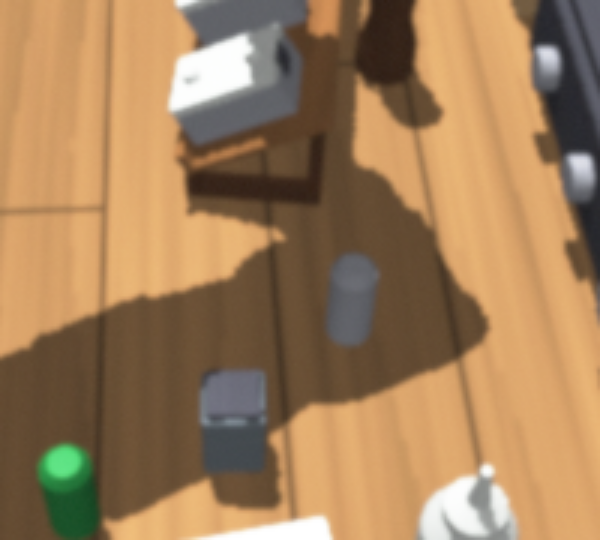

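The shaker stands upright on bare table (crop (350,300)). Now descend to the deep box.

{"op": "servo_tool", "data": {"increments": [[1, [-0.006, 0.015, 0.001], 0.018], [1, [0, 0.02, 0], 0], [1, [0, 0.02, 0], 0], [1, [0, 0.02, 0], 0], [1, [0, 0.015, 0], 0], [1, [0, 0.01, 0], 0], [1, [0, 0.005, 0], 0], [1, [0, 0, 0], 0], [1, [0, 0, 0], 0]]}}

```text
t: 12.12
position: [0.5233, 0.2685, 0.2552]
tcp_rot: [-0.706, 0.044, -0.044, 0.706]
force: [0.3, -0.1, -0.2]
opening: 0.0855
```

```bash
python3 -c "
from h import *
go(.522,.270,.243,-7.4)
a=capture('side');b=capture('top')
cv2.imwrite('pics/s5.png',np.hstack([cv2.resize(a[80:220,200:350],None,fx=2.6,fy=2.6),cv2.resize(b[120:260,70:220],None,fx=2.6,fy=2.6)]))"
```

```text
t 12.12 pos [0.5233 0.2685 0.2552] xyaw -7.14 F [ 0.3 -0.1 -0.2] open 85.5 | shift [-0.0015  0.0122  0.0013] turn 0.0045
```

View pics/s5.png

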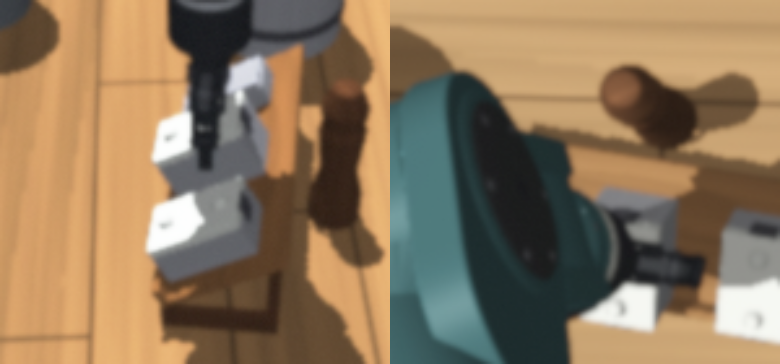

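Fingers straddle the deep box either side, centred along it, clear of both neighbours.

{"op": "servo_tool", "data": {"increments": [[1, [0, 0.007, 0], 0], [1, [0, 0.005, 0], 0], [1, [0, 0, 0], 0], [0, [0, 0, 0], 0], [0, [0, 0, 0], 0], [0, [0, 0, 0], 0], [0, [0, 0, 0], 0], [0, [0, 0, 0], 0], [0, [0, 0, 0], 0]], "grip_force": 45}}

```text
t: 12.97
position: [0.5232, 0.2686, 0.2434]
tcp_rot: [-0.706, 0.044, -0.044, 0.706]
force: [-1.6, 0.5, 5.5]
opening: 0.0596
```

{"op": "servo_tool", "data": {"increments": [[0, [0, -0.005, 0], 0], [0, [0, -0.01, 0], 0], [0, [0, -0.02, 0], 0], [0, [0, -0.03, 0], 0], [0, [0, -0.03, 0], 0], [0, [0, -0.02, 0], 0], [0, [0, 0, 0], 0]]}}

```text
t: 13.55
position: [0.5237, 0.2687, 0.3627]
tcp_rot: [-0.705, 0.042, -0.046, 0.707]
force: [0.3, -0.2, -2.9]
opening: 0.0599
```

```bash
python3 -c "
from h import *
go(.42,.03,.36,0)
a=capture('side');b=capture('top')
cv2.imwrite('pics/s6.png',np.hstack([cv2.resize(a[40:220,200:350],None,fx=2.6,fy=2.6),cv2.resize(b[80:260,70:220],None,fx=2.6,fy=2.6)]))"
```

```text
t 13.55 pos [0.5237 0.2687 0.3627] xyaw -7.15 F [ 0.3 -0.2 -2.9] open 59.9 | shift [-0.0732  0.0017 -0.2497] turn -0.1247
```

View pics/s6.png

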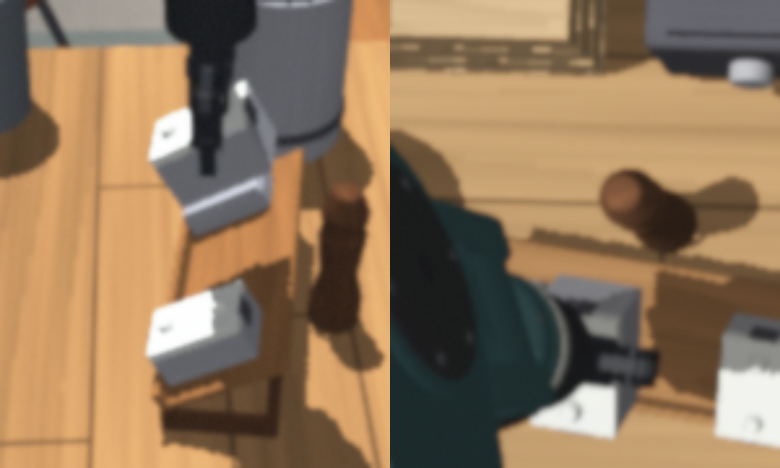

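Box lifted cleanly, still tilted 30°. Move it to a clear staging spot to level it on the table.

{"op": "servo_tool", "data": {"increments": [[0, [-0.003, 0, -0.01], 0], [0, [-0.006, -0.001, -0.02], 0], [0, [-0.006, -0.001, -0.022], 0], [0, [-0.006, -0.001, -0.022], 0], [0, [-0.006, -0.001, -0.022], 0], [0, [-0.006, -0.001, -0.022], 0], [0, [-0.006, -0.001, -0.022], 0], [0, [-0.006, 0, -0.022], 0], [0, [-0.006, 0, -0.022], 0], [0, [-0.006, 0, -0.022], 0], [0, [-0.006, 0, -0.022], -0.06], [0, [-0.01, 0, -0.022], -0.065]]}}

```text
t: 14.65
position: [0.4196, 0.0277, 0.3627]
tcp_rot: [-0.707, -0.0, 0.002, 0.707]
force: [0.2, -0.1, -3.4]
opening: 0.0598
```

```bash
python3 -c "
from h import *
go(.42,.03,.215,0)"
```

```text
t 14.65 pos [0.4196 0.0277 0.3627] xyaw 0.15 F [ 0.2 -0.1 -3.4] open 59.8 | shift [0.0007 0.1477 0.0023] turn 0.0027
```

{"op": "servo_tool", "data": {"increments": [[0, [0, 0.02, 0], 0], [0, [0, 0.03, 0], 0], [0, [0, 0.03, 0], 0], [0, [0, 0.03, 0], 0], [0, [0, 0.02, 0], 0], [0, [0, 0.008, 0], 0], [0, [0, 0.004, 0], 0], [0, [0, 0.002, 0], 0], [0, [0, 0, 0], 0]]}}

```text
t: 15.4
position: [0.421, 0.0287, 0.2204]
tcp_rot: [0.707, 0.0, 0.0, -0.707]
force: [-0.0, 0.3, -3.3]
opening: 0.0598
```

{"op": "servo_tool", "data": {"increments": [[0, [0, 0.003, 0], 0], [0, [0, 0.003, 0], 0], [0, [0, 0.003, 0], 0], [0, [0, 0, 0], 0]], "grip_force": 25}}

```text
t: 15.73
position: [0.4208, 0.0289, 0.2107]
tcp_rot: [-0.707, -0.0, 0.0, 0.707]
force: [-0.3, 0.6, -4.2]
opening: 0.0597
```

{"op": "servo_tool", "data": {"increments": [[0, [0, 0.002, 0], 0], [0, [0, 0.002, 0], 0], [0, [0, 0.002, 0], 0], [0, [0, 0.002, 0], 0], [0, [0, 0, 0], 0]]}}

```text
t: 16.15
position: [0.4231, 0.0287, 0.2045]
tcp_rot: [-0.707, -0.002, -0.002, 0.707]
force: [5.3, 2.3, 21.2]
opening: 0.0598
```

{"op": "servo_tool", "data": {"increments": [[0, [0, 0.002, 0], 0], [0, [0, 0.002, 0], 0], [0, [0, 0, 0], 0]]}}

```text
t: 16.4
position: [0.4251, 0.0286, 0.2017]
tcp_rot: [-0.707, -0.004, -0.004, 0.707]
force: [13.4, 5.1, 31.5]
opening: 0.0593
```

```bash
python3 -c "
from h import *
go(.42,.03,.19,0)
a=capture('side')
cv2.imwrite('pics/s7.png',cv2.resize(a[120:300,130:330],None,fx=3,fy=3))"
```

```text
t 16.40 pos [0.4251 0.0286 0.2017] xyaw 0.01 F [13.4  5.1 31.5] open 59.3 | shift [-0.0052  0.0116  0.0014] turn 0.0001
```

View pics/s7.png

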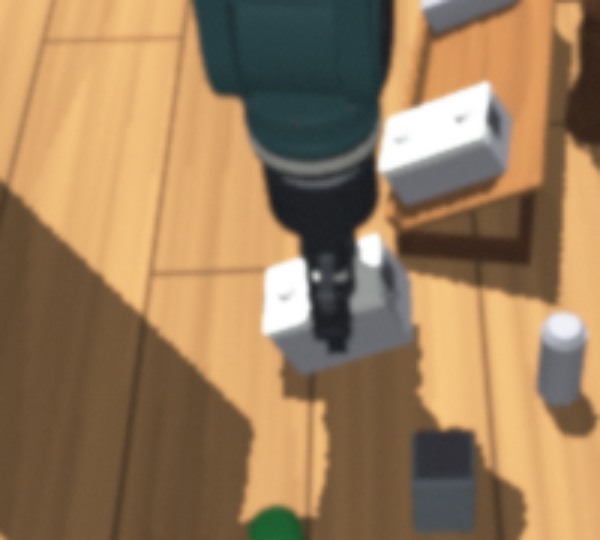

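Box touches on its low edge and barely turns in the pads; ease the grip slightly so that it settles flat.

{"op": "servo_tool", "data": {"increments": [[0, [0, -0.002, 0], 0], [0.7, [0, 0, 0], 0], [0.71, [0, 0, 0], 0], [0.71, [0, 0, 0], 0], [0.72, [0, 0, 0], 0], [0.72, [0, 0, 0], 0], [0.73, [0, 0, 0], 0], [0.73, [0, 0, 0], 0]], "grip_force": 20}}

```text
t: 17.12
position: [0.4208, 0.0288, 0.2009]
tcp_rot: [-0.707, 0.0, 0.0, 0.707]
force: [-0.5, -0.5, 0.1]
opening: 0.0623
```

```bash
python3 -c "
from h import *
go(.42,.03,.19,0)
a=capture('side')
cv2.imwrite('pics/s8.png',cv2.resize(a[120:300,130:330],None,fx=3,fy=3))"
```

```text
t 17.12 pos [0.4208 0.0288 0.2009] xyaw 0.01 F [-0.5 -0.5  0.1] open 62.3 | shift [-0.0008  0.0109  0.0012] turn 0.0002
```

View pics/s8.png

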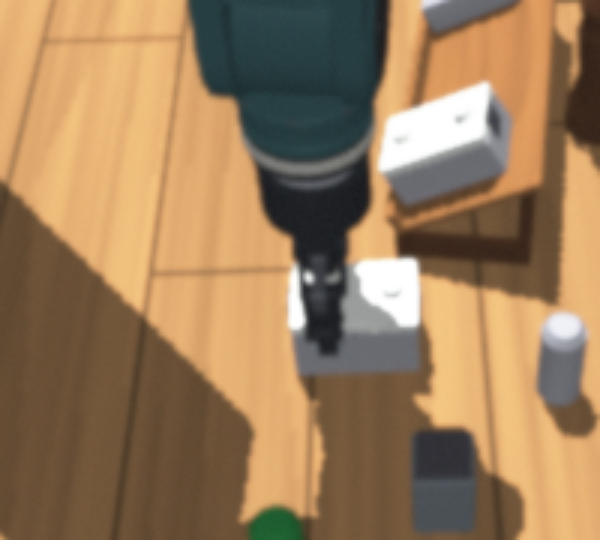

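```bash
python3 - <<'E'
from fit import *
S=lambda L:np.array(L)/3+[130,120]
o={'side':S([(415,258),(420,325),(290,328),(393,290)])}
x,e=fit(o,58,0,[.44,.03,0],fixz=0);print(x,np.degrees(x[2]),e.round(2))
go(x[0],x[1],.2,np.degrees(x[2]))
for r in place_of('deep_box','side'):print(r['conf'],towld(r['point'],'side').round(4))
E
```

```text
[0.43903669 0.02510653 0.0026889 ] 0.1540628379521613 [ 0.37  0.98 -0.34 -0.29  0.1   0.44 -0.12 -1.08]
t 17.17 pos [0.4208 0.0288 0.2009] xyaw 0.01 F [ 0.5 -0.2 -0.1] open 62.5 | shift [ 0.0183  0.0009 -0.0037] turn -0.0025
0.72 [ 0.4364  0.0267 -0.0032]
```

{"op": "servo_tool", "data": {"increments": [[0.85, [0, 0, 0], 0], [0.85, [0, 0, 0], 0], [0.85, [0.008, 0, 0], 0], [0.85, [0.009, 0, 0], 0], [0.85, [0, 0, 0], 0], [0, [0, 0, 0], 0], [0, [0, 0, 0], 0], [0, [0, 0, 0], 0], [0, [0, 0, 0], 0], [0, [0, 0, 0], 0]], "grip_force": 60}}

```text
t: 18.05
position: [0.4382, 0.0288, 0.2012]
tcp_rot: [0.707, 0.0, 0.0, -0.707]
force: [3.5, 0.1, 2.7]
opening: 0.0591
```

{"op": "servo_tool", "data": {"increments": [[0, [0, -0.005, 0], 0], [0, [0, -0.02, 0], 0], [0, [0, -0.03, 0], 0], [0, [0, -0.035, 0], 0], [0, [0, -0.035, 0], 0], [0, [0, -0.025, 0], 0], [0, [0, -0.005, 0], 0], [0, [0, 0, 0], 0]]}}

```text
t: 18.72
position: [0.4378, 0.0289, 0.3568]
tcp_rot: [0.707, 0.001, 0.0, -0.707]
force: [0.1, 0.2, -4.5]
opening: 0.0593
```

```bash
python3 - <<'E'
from h import *
go(.507,-.247,.35,7.6)
a=capture('side');b=capture('top')
cv2.imwrite('pics/s9.png',cv2.resize(a[60:240,150:350],None,fx=3.3,fy=3.3))
cv2.imwrite('pics/s10.png',cv2.resize(b[180:330,330:530],None,fx=4,fy=4,interpolation=cv2.INTER_CUBIC))
cv2.imwrite('pics/s11.png',cv2.resize(a[280:400,240:380],None,fx=5,fy=5,interpolation=cv2.INTER_CUBIC))
for n in('side','top'):
 for r in place_of('base_box',n):print(r['conf'],towld(r['point'],n).round(4))
E
```

```text
t 18.72 pos [0.4378 0.0289 0.3568] xyaw 0.01 F [ 0.1  0.2 -4.5] open 59.3 | shift [ 0.0691  0.0069 -0.2759] turn -0.1324
0.64 [ 5.088e-01 -2.475e-01 -1.000e-04]
0.58 [ 5.877e-01 -2.270e-02 -4.000e-04]
0.66 [ 0.5161 -0.2466 -0.0026]
```

View pics/s9.png

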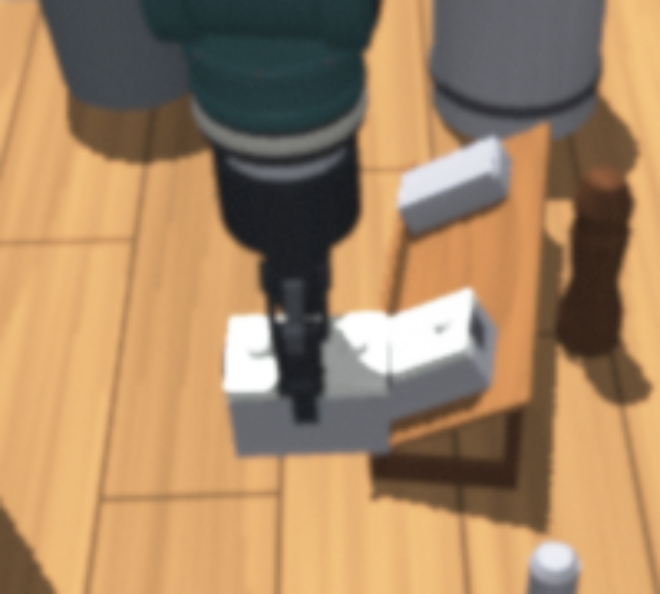

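View pics/s10.png

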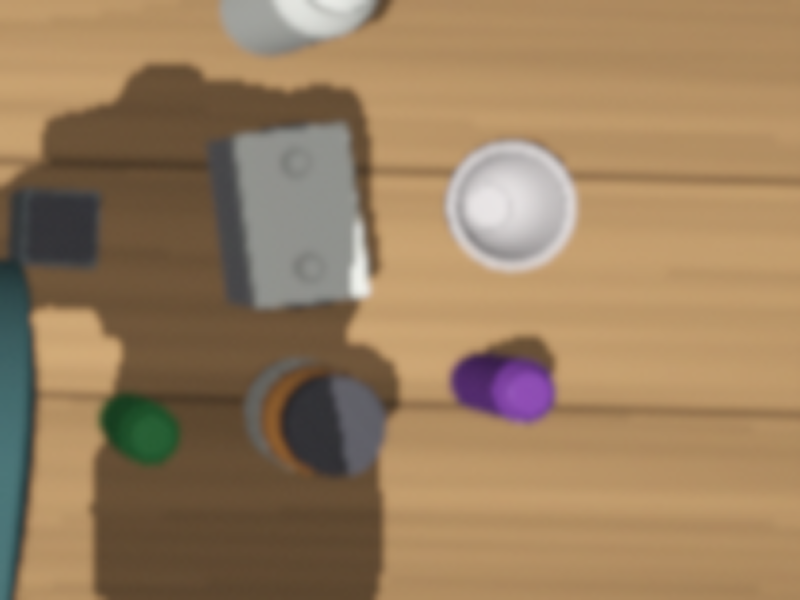

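View pics/s11.png

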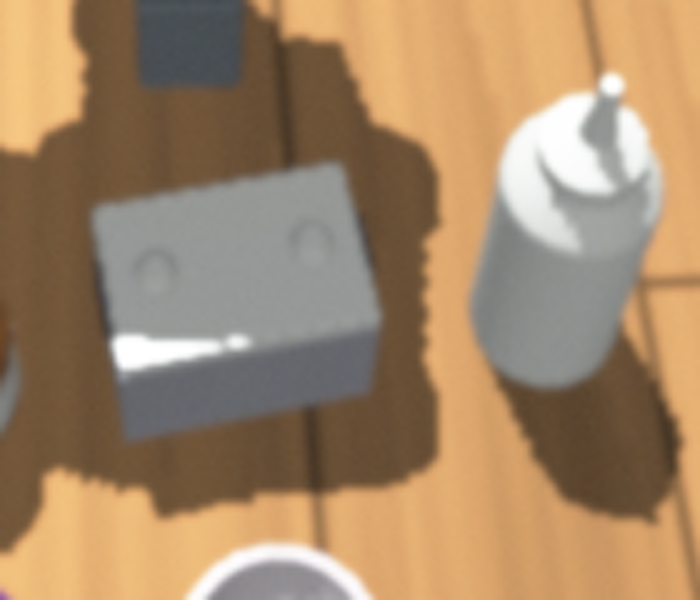

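```bash
python3 - <<'E'
from fit import *
T=lambda L:np.array(L)/4+[330,180]
S=lambda L:np.array(L)/5+[240,280]
U=lambda L:np.array(L)/3.3+[150,60]
o={'top':T([(235,135),(347,123),(370,297),(252,309),(297,161),(309,265)]),'side':S([(93,208),(343,163),(381,322),(118,375),(157,264),(314,236)])}
x,e=fit(o,70,0,[.507,-.247,0,.13]);print(x.round(4),np.degrees(x[3]),np.sqrt((e**2).mean()))
for k in (o,{'top':o['top']},{'side':o['side']}):
  x,e=fit(k,70,0,[.507,-.247,.13],fixz=0);print(x.round(4),np.degrees(x[2]),np.sqrt((e**2).mean()))
h,e=fit({'side':U([(230,315),(388,313),(390,388),(225,393)])},58,0,[.438,.029,0],fixz=.1556,lugs=False);print('held',h,np.degrees(h[2]),e.round(2))
E
```

```text
[ 0.5072 -0.2475 -0.0025  0.1343] 7.696923269619406 0.5844963359545959
[ 0.5072 -0.2478  0.1344] 7.702428505960776 0.6693598729046513
[ 0.5062 -0.2466  0.1293] 7.410626321145224 0.4092267376480481
[ 0.5078 -0.2487  0.1382] 7.916384106867389 0.5218715317816416
held [ 0.43878406  0.0254391  -0.01062302] -0.6086543538647357 [ 0.46  0.99 -0.34  0.5  -0.36 -0.51  0.24 -0.77]
```

{"op": "servo_tool", "data": {"increments": [[0, [0.003, 0, -0.01], 0], [0, [0.005, 0, -0.02], 0], [0, [0.006, 0, -0.025], 0], [0, [0.006, 0, -0.025], 0], [0, [0.006, 0, -0.025], 0], [0, [0.006, 0, -0.025], 0], [0, [0.006, 0, -0.025], 0], [0, [0.006, 0, -0.025], 0], [0, [0.006, 0, -0.025], 0], [0, [0.006, 0, -0.025], 0], [0, [0.006, 0, -0.025], 0], [0, [0.007, 0, -0.02], -0.12]]}}

```text
t: 19.92
position: [0.5068, -0.2486, 0.3547]
tcp_rot: [-0.706, -0.041, 0.042, 0.706]
force: [0.4, -0.3, -2.9]
opening: 0.059
```

```bash
python3 - <<'E'
from h import *
go(.507,-.2465,.315,7.6)
E
```

```text
t 19.92 pos [ 0.5068 -0.2486  0.3547] xyaw 6.72 F [ 0.4 -0.3 -2.9] open 59.0 | shift [0.0005 0.0397 0.0021] turn -0.0154
```

{"op": "servo_tool", "data": {"increments": [[0, [0.0005, 0.015, 0.002], -0.016], [0, [0, 0.02, 0], 0], [0, [0, 0.012, 0], 0], [0, [0, 0.005, 0], 0], [0, [0, 0, 0], 0], [0, [0, 0, 0], 0]]}}

```text
t: 20.42
position: [0.5071, -0.2444, 0.3039]
tcp_rot: [-0.705, -0.048, 0.048, 0.706]
force: [0.2, 0.8, -3.6]
opening: 0.0587
```

```bash
python3 - <<'E'
from h import *
go(.507,-.2465,.29,7.6)
a=capture('side');b=capture('top')
cv2.imwrite('pics/t1.png',cv2.resize(a[260:400,230:380],None,fx=4,fy=4,interpolation=cv2.INTER_CUBIC))
cv2.imwrite('pics/t2.png',cv2.resize(b[180:300,350:450],None,fx=5,fy=5,interpolation=cv2.INTER_CUBIC))
E
```

```text
t 20.42 pos [ 0.5071 -0.2444  0.3039] xyaw 7.79 F [ 0.2  0.8 -3.6] open 58.7 | shift [-0.0004  0.0139 -0.0021] turn 0.0034
```

View pics/t1.png

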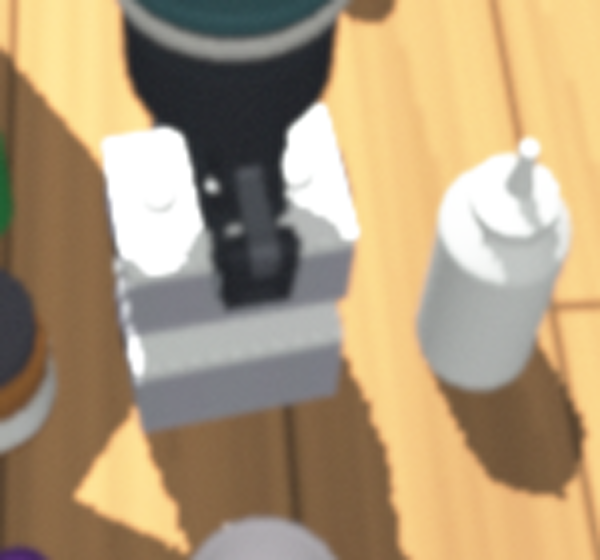

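View pics/t2.png

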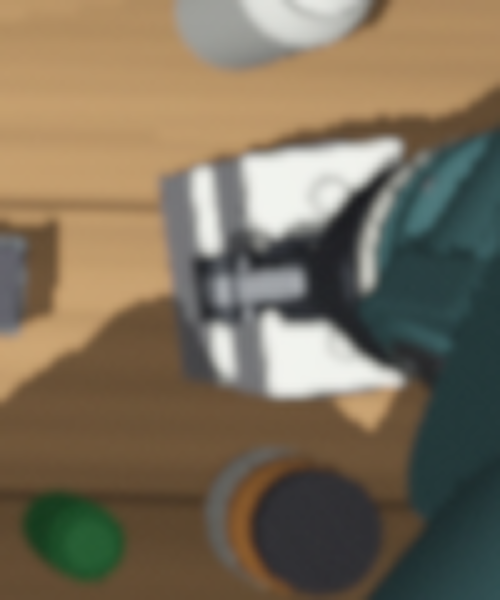

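```bash
python3 - <<'E'
from fit import *
T=lambda L:np.array(L)/5+[350,180]
S=lambda L:np.array(L)/4+[230,260]
o={'top':T([(243,155),(403,137),(267,398),(331,192),(343,345)]),'side':S([(103,140),(323,103),(357,237),(122,280),(160,200),(299,178)])}
for k in (o,{'top':o['top']},{'side':o['side']}):
  x,e=fit(k,58,0,[.507,-.247,.13],fixz=.1027);print(x.round(4),np.degrees(x[2]),e.round(2))
x,e=fit(o,58,0,[.507,-.247,.1,.13]);print(x.round(4),np.degrees(x[3]),e.round(2))
E
```

```text
[ 0.5065 -0.2461  0.126 ] 7.217754960497562 [ 0.94  0.21 -0.17  0.71  1.44 -0.82  0.91  0.4   1.81 -1.01 -0.01  0.09
 -0.02  0.62 -0.1   0.22  0.58 -0.71 -0.54 -2.2  -0.63 -2.35]
[ 0.5062 -0.2441  0.1108] 6.346732179400446 [ 0.22  0.09 -0.83  1.07  0.   -0.86  0.08  0.54  0.53 -0.83]
[ 0.5066 -0.2474  0.1298] 7.436917296078339 [ 0.01  0.9   0.03  1.23  0.1   0.87  0.76  0.17 -0.43 -1.39 -0.51 -1.67]
[ 0.5066 -0.2455  0.0991  0.1233] 7.066722686935425 [ 0.17  0.2  -1.06  0.8   0.52 -1.01  0.04  0.41  0.85 -1.12  0.18  0.74
 -0.06  1.43 -0.28  0.93  0.65 -0.18 -0.46 -1.55 -0.7  -1.6 ]
```

{"op": "servo_tool", "data": {"increments": [[0, [0.0003, 0.006, -0.002], -0.008], [0, [0, 0.006, 0], 0], [0, [0, 0.006, 0], 0], [0, [0, 0.004, 0], 0], [0, [0, 0.002, 0], 0], [0, [0, 0, 0], 0], [0, [0, 0, 0], 0]]}}

```text
t: 21.1
position: [0.5078, -0.246, 0.2799]
tcp_rot: [-0.705, -0.051, 0.051, 0.705]
force: [0.6, -0.4, -3.9]
opening: 0.059
```

{"op": "servo_tool", "data": {"increments": [[0, [0, 0.001, 0], 0], [0, [0, 0.001, 0], 0], [0, [0, 0.001, 0], 0], [0, [0, 0, 0], 0]]}}

```text
t: 21.43
position: [0.5077, -0.246, 0.2769]
tcp_rot: [-0.705, -0.051, 0.051, 0.705]
force: [-0.0, 0.6, -3.3]
opening: 0.059
```

```bash
python3 - <<'E'
from h import *
go(.5077,-.2463,.2712,8.2)
E
```

```text
t 21.43 pos [ 0.5077 -0.246   0.2769] xyaw 8.26 F [-0.   0.6 -3.3] open 59.0 | shift [-0.0001  0.0057 -0.0003] turn 0.0011
```

{"op": "servo_tool", "data": {"increments": [[0, [0, 0.001, 0], 0], [0, [0, 0.001, 0], 0], [0, [0, 0.001, 0], 0], [0, [0, 0, 0], 0]]}}

```text
t: 21.77
position: [0.5077, -0.246, 0.2737]
tcp_rot: [-0.705, -0.051, 0.051, 0.705]
force: [-0.3, -0.2, -2.9]
opening: 0.0584
```

{"op": "servo_tool", "data": {"increments": [[0, [0, 0.001, 0], 0], [0, [0, 0.001, 0], 0], [0, [0, 0, 0], 0]]}}

```text
t: 22.02
position: [0.5077, -0.246, 0.2718]
tcp_rot: [-0.705, -0.051, 0.051, 0.705]
force: [0.2, 0.7, -3.3]
opening: 0.059
```

{"op": "servo_tool", "data": {"increments": [[0, [0, 0.001, 0], 0], [0, [0, 0.0005, 0], 0], [0, [0, 0, 0], 0]]}}

```text
t: 22.27
position: [0.5078, -0.246, 0.2712]
tcp_rot: [0.705, 0.051, -0.051, -0.705]
force: [-2.7, 2.9, 7.3]
opening: 0.0591
```

{"op": "servo_tool", "data": {"increments": [[0, [0, 0.0007, 0], 0], [0, [0, 0, 0], 0]]}}

```text
t: 22.43
position: [0.5077, -0.2459, 0.2712]
tcp_rot: [0.706, 0.051, -0.051, -0.705]
force: [-6.5, 3.8, 18.6]
opening: 0.0592
```

Seated at exactly the predicted height (0.2712). Release and lift.

{"op": "servo_tool", "data": {"increments": [[0, [0, -0.0008, 0], 0], [0.8, [0, 0, 0], 0], [0.85, [0, 0, 0], 0], [0.9, [0, 0, 0], 0], [0.9, [0, 0, 0], 0], [0.9, [0, -0.01, 0], 0], [0.9, [0, -0.03, 0], 0], [0.9, [0, -0.04, 0], 0], [1, [0, -0.03, 0], 0], [1, [0, -0.005, 0], 0]]}}

```text
t: 23.27
position: [0.5081, -0.2463, 0.3914]
tcp_rot: [0.707, 0.053, -0.049, -0.704]
force: [0.1, -0.1, 0.5]
opening: 0.0852
```

```bash
python3 - <<'E'
from h import *
go(.512,.162,.385,-7.4)
a=capture('side')
cv2.imwrite('pics/t3.png',cv2.resize(a[260:400,230:380],None,fx=4,fy=4,interpolation=cv2.INTER_CUBIC))
E
```

```text
t 23.27 pos [ 0.5081 -0.2463  0.3914] xyaw 8.27 F [ 0.1 -0.1  0.5] open 85.2 | shift [0.0625 0.0048 0.4035] turn 0.2734
```

View pics/t3.png

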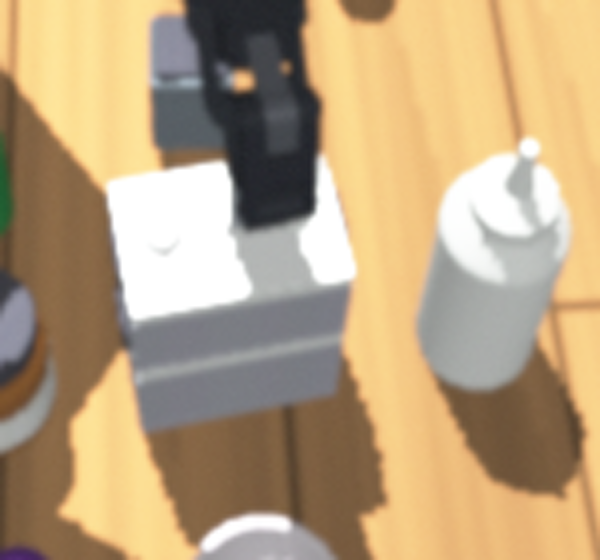

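The deep box sits squarely on the base, thin even seam at crop (240,360). Next the shallow box.

{"op": "servo_tool", "data": {"increments": [[1, [0.003, 0, 0.015], 0], [1, [0.005, 0, 0.03], 0], [1, [0.005, 0, 0.035], 0], [1, [0.005, 0, 0.035], 0], [1, [0.005, 0, 0.036], 0], [1, [0.006, 0, 0.036], 0], [1, [0.006, 0, 0.036], 0], [1, [0.006, 0, 0.036], 0], [1, [0.006, 0, 0.036], 0], [1, [0.006, 0, 0.036], 0], [1, [0.006, 0, 0.036], 0.12], [1, [0.006, 0, 0.03], 0.12]]}}

```text
t: 24.32
position: [0.517, 0.1573, 0.3847]
tcp_rot: [0.706, -0.034, 0.033, -0.706]
force: [0.9, -1.4, 1.2]
opening: 0.0854
```

```bash
python3 - <<'E'
from h import *
go(.511,.162,.239,-7.4)
E
```

```text
t 24.32 pos [0.517  0.1573 0.3847] xyaw -5.45 F [ 0.9 -1.4  1.2] open 85.4 | shift [-0.0061  0.1457  0.0042] turn 0.0341
```

{"op": "servo_tool", "data": {"increments": [[1, [-0.006, 0.015, 0.004], 0.034], [1, [0, 0.025, 0], 0], [1, [0, 0.025, 0], 0], [1, [0, 0.025, 0], 0], [1, [0, 0.02, 0], 0], [1, [0, 0.015, 0], 0], [1, [0, 0.008, 0], 0], [1, [0, 0, 0], 0], [1, [0, 0, 0], 0]]}}

```text
t: 25.07
position: [0.5126, 0.1592, 0.2525]
tcp_rot: [0.706, -0.045, 0.044, -0.706]
force: [0.5, 0.4, 0.7]
opening: 0.0854
```

```bash
python3 -c "
from h import *
go(.511,.162,.239,-7.4)
a=capture('side');b=capture('top')
cv2.imwrite('pics/t5.png',np.hstack([cv2.resize(a[80:220,200:350],None,fx=2.6,fy=2.6),cv2.resize(b[140:280,110:260],None,fx=2.6,fy=2.6)]))"
```

```text
t 25.07 pos [0.5126 0.1592 0.2525] xyaw -7.17 F [0.5 0.4 0.7] open 85.4 | shift [-0.0019  0.0135  0.0026] turn 0.0040
```

View pics/t5.png

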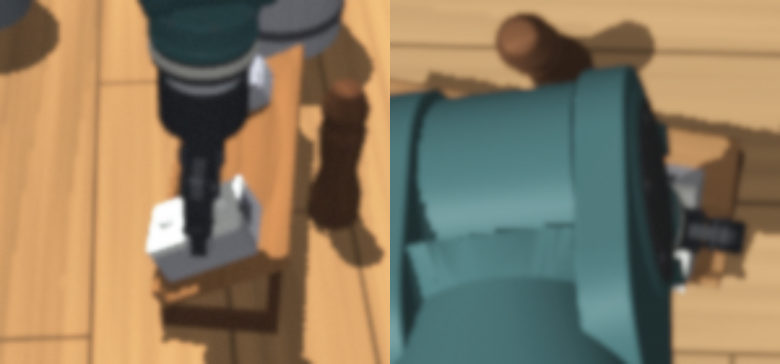

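Gripper is centred over the shallow box, fingers on both sides clear.

{"op": "servo_tool", "data": {"increments": [[1, [-0.001, 0.007, 0.0015], 0], [1, [0, 0.006, 0], 0], [1, [0, 0, 0], 0], [0, [0, 0, 0], 0], [0, [0, 0, 0], 0], [0, [0, 0, 0], 0], [0, [0, 0, 0], 0], [0, [0, 0, 0], 0], [0, [0, 0, 0], 0]], "grip_force": 45}}

```text
t: 25.92
position: [0.5122, 0.1605, 0.2399]
tcp_rot: [-0.706, 0.044, -0.045, 0.706]
force: [-1.8, -1.4, 5.7]
opening: 0.0596
```

{"op": "servo_tool", "data": {"increments": [[0, [0, -0.005, 0], 0], [0, [0, -0.01, 0], 0], [0, [0, -0.02, 0], 0], [0, [0, -0.03, 0], 0], [0, [0, -0.03, 0], 0], [0, [0, -0.02, 0], 0], [0, [0, 0, 0], 0]]}}

```text
t: 26.5
position: [0.5128, 0.1607, 0.3586]
tcp_rot: [-0.705, 0.042, -0.046, 0.706]
force: [0.0, -0.7, -2.9]
opening: 0.0596
```

```bash
python3 -c "
from h import *
go(.42,.03,.35,0)
a=capture('side')
cv2.imwrite('pics/t6.png',cv2.resize(a[60:220,180:380],None,fx=3,fy=3))"
```

```text
t 26.50 pos [0.5128 0.1607 0.3586] xyaw -7.18 F [ 0.  -0.7 -2.9] open 59.6 | shift [-0.0758  0.008  -0.1413] turn -0.1253
```

View pics/t6.png

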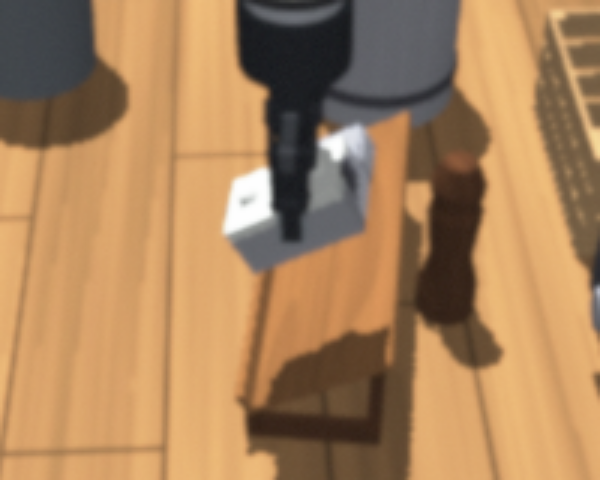

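{"op": "servo_tool", "data": {"increments": [[0, [-0.004, 0, -0.01], 0], [0, [-0.008, 0, -0.016], 0], [0, [-0.008, 0, -0.016], 0], [0, [-0.008, 0, -0.016], 0], [0, [-0.008, 0, -0.016], 0], [0, [-0.009, 0, -0.016], 0], [0, [-0.009, 0, -0.016], 0], [0, [-0.009, 0, -0.016], 0], [0, [-0.009, 0.01, -0.012], 0], [0, [-0.004, 0.015, -0.007], -0.06], [0, [0, 0.02, 0], -0.065], [0, [0, 0.025, 0], 0]]}}

```text
t: 27.55
position: [0.418, 0.0295, 0.2834]
tcp_rot: [0.707, 0.001, -0.001, -0.707]
force: [0.4, 0.2, -1.5]
opening: 0.0591
```

```bash
python3 -c "
from h import *
go(.42,.03,.210,0)"
```

```text
t 27.55 pos [0.418  0.0295 0.2834] xyaw 0.16 F [ 0.4  0.2 -1.5] open 59.1 | shift [0.002  0.0734 0.0005] turn 0.0028
```

{"op": "servo_tool", "data": {"increments": [[0, [0, 0.02, 0], 0], [0, [0, 0.025, 0], 0], [0, [0, 0.015, 0], 0], [0, [0, 0.008, 0], 0], [0, [0, 0.004, 0], 0], [0, [0, 0, 0], 0]], "grip_force": 30}}

```text
t: 28.05
position: [0.4186, 0.0301, 0.2119]
tcp_rot: [-0.707, 0.001, 0.0, 0.707]
force: [-0.0, 0.8, -2.3]
opening: 0.0596
```

{"op": "servo_tool", "data": {"increments": [[0, [0, 0.003, 0], 0], [0, [0, 0.002, 0], 0], [0, [0, 0.002, 0], 0], [0, [0, 0, 0], 0]], "grip_force": 20}}

```text
t: 28.38
position: [0.4191, 0.0302, 0.2056]
tcp_rot: [0.707, 0.0, 0.0, -0.707]
force: [-0.4, 0.9, -3.0]
opening: 0.0594
```

{"op": "servo_tool", "data": {"increments": [[0, [0, 0.002, 0], 0], [0, [0, 0.002, 0], 0], [0, [0, 0.001, 0], 0], [0, [0, 0, 0], 0]]}}

```text
t: 28.72
position: [0.4207, 0.0302, 0.2018]
tcp_rot: [-0.707, -0.002, -0.002, 0.707]
force: [3.0, 3.5, 18.8]
opening: 0.0596
```

{"op": "servo_tool", "data": {"increments": [[0, [0, -0.001, 0], 0], [0.7, [0, 0, 0], 0], [0.71, [0, 0, 0], 0], [0.71, [0, 0, 0], 0], [0.72, [0, 0, 0], 0], [0.72, [0, 0, 0], 0], [0.73, [0, 0, 0], 0], [0.73, [0, 0, 0], 0]]}}

```text
t: 29.38
position: [0.4191, 0.0302, 0.2015]
tcp_rot: [0.707, -0.0, 0.0, -0.707]
force: [0.2, -0.3, -0.2]
opening: 0.0623
```

```bash
python3 -c "
from h import *
go(.42,.03,.18,0)
a=capture('side')
cv2.imwrite('pics/t7.png',cv2.resize(a[120:300,130:330],None,fx=3,fy=3))
for r in place_of('shallow_box','side'):print(r['conf'],towld(r['point'],'side').round(4))
"
```

```text
t 29.38 pos [0.4191 0.0302 0.2015] xyaw -0.02 F [ 0.2 -0.3 -0.2] open 62.3 | shift [ 0.0009  0.0215 -0.0002] turn -0.0003
0.77 [ 0.4328  0.0274 -0.0007]
```

View pics/t7.png

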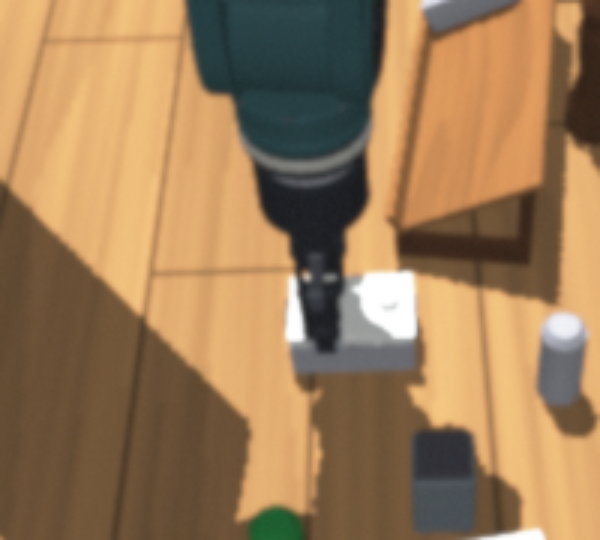

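```bash
python3 - <<'E'
from fit import *
S=lambda L:np.array(L)/3+[130,120]
o={'side':S([(412,271),(416,341),(290,345),(390,302)])}
x,e=fit(o,42,0,[.435,.03,0],fixz=0);print(x,np.degrees(x[2]),e.round(2))
go(x[0],x[1],.183,np.degrees(x[2]))
E
```

```text
[0.43637776 0.02404628 0.02229879] 1.2776265753118465 [ 0.08  1.34  0.17 -1.03 -0.17  0.03 -0.08 -0.26]
t 29.48 pos [0.4191 0.0302 0.2015] xyaw -0.02 F [ 0.3  0.2 -0.5] open 62.4 | shift [ 0.0173  0.0185 -0.0061] turn -0.0227
```

{"op": "servo_tool", "data": {"increments": [[0.88, [0, 0, 0], 0], [0.88, [0, 0, 0], 0], [0.88, [0.008, 0, 0], 0], [0.88, [0.0085, 0.007, 0], 0], [0.88, [0, 0.01, 0], 0], [0.88, [0, 0, 0], 0], [0, [0, 0, 0], 0], [0, [0, 0, 0], 0], [0, [0, 0, 0], 0], [0, [0, 0, 0], 0], [0, [0, 0, 0], 0], [0, [0, 0, 0], 0]], "grip_force": 60}}

```text
t: 30.48
position: [0.4357, 0.0302, 0.1847]
tcp_rot: [-0.707, 0.0, -0.0, 0.707]
force: [0.2, -0.2, -1.6]
opening: 0.059
```

{"op": "servo_tool", "data": {"increments": [[0, [0, -0.005, 0], 0], [0, [0, -0.02, 0], 0], [0, [0, -0.035, 0], 0], [0, [0, -0.04, 0], 0], [0, [0, -0.04, 0], 0], [0, [0, -0.04, 0], 0], [0, [0, -0.02, 0], 0], [0, [0, 0, 0], 0]]}}

```text
t: 31.15
position: [0.4361, 0.0302, 0.3891]
tcp_rot: [0.707, 0.002, 0.002, -0.707]
force: [-0.8, -0.2, -2.0]
opening: 0.0594
```

```bash
python3 - <<'E'
from h import *
go(.507,-.246,.38,8.2)
a=capture('side');b=capture('top')
cv2.imwrite('pics/u1.png',cv2.resize(a[40:220,150:350],None,fx=3,fy=3))
cv2.imwrite('pics/u2.png',cv2.resize(b[180:300,350:470],None,fx=5,fy=5,interpolation=cv2.INTER_CUBIC))
cv2.imwrite('pics/u3.png',cv2.resize(a[270:390,240:380],None,fx=5,fy=5,interpolation=cv2.INTER_CUBIC))
E
```

```text
t 31.15 pos [0.4361 0.0302 0.3891] xyaw -0.02 F [-0.8 -0.2 -2. ] open 59.4 | shift [ 0.0709  0.0098 -0.2761] turn -0.1434
```

View pics/u1.png

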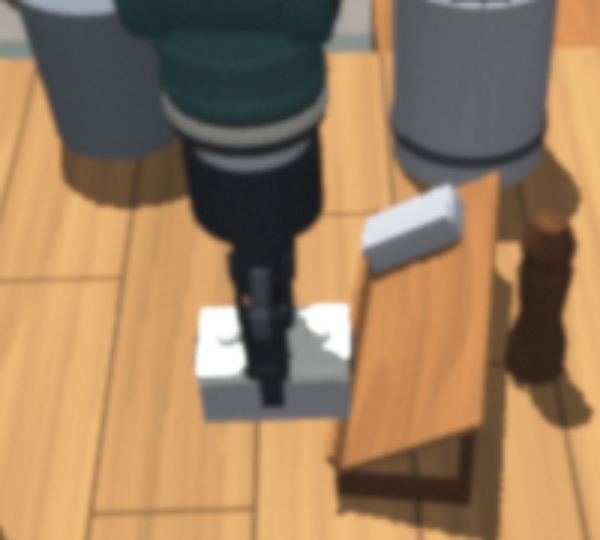

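View pics/u2.png

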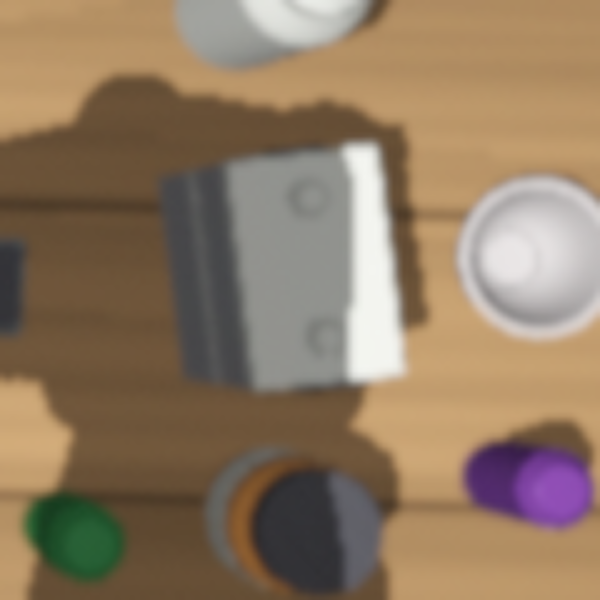

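View pics/u3.png

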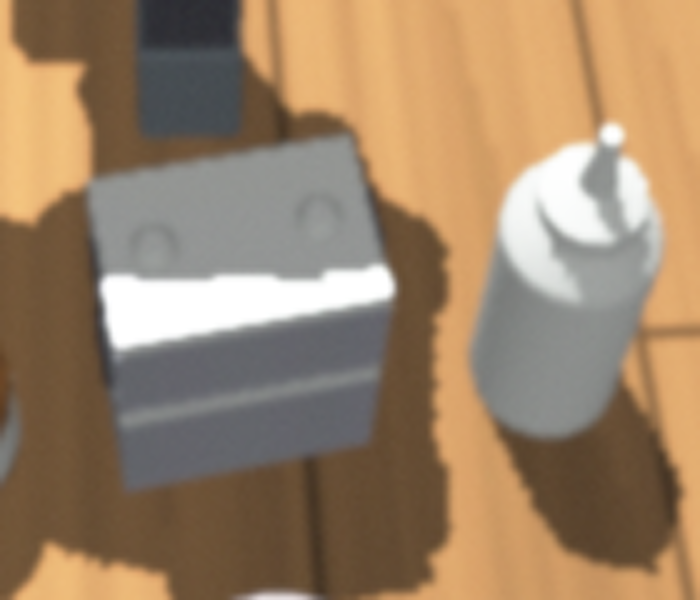

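```bash
python3 - <<'E'
from fit import *
T=lambda L:np.array(L)/5+[350,180]
S=lambda L:np.array(L)/5+[240,270]
U=lambda L:np.array(L)/3+[150,40]
o={'top':T([(225,165),(380,142),(406,374),(252,390),(308,196),(326,336)]),'side':S([(88,185),(350,135),(395,292),(112,350),(153,241),(318,211)])}
for k in (o,{'top':o['top']},{'side':o['side']}):
  x,e=fit(k,58,0,[.507,-.247,.13],fixz=.07);print(x.round(4),np.degrees(x[2]),e.round(1))
h,e=fit({'side':U([(200,308),(348,304),(350,372),(197,377)])},42,0,[.438,.029,0],fixz=.2044,lugs=False);print('held',h,np.degrees(h[2]),e.round(2))
E
```

```text
[ 0.5072 -0.2474  0.1443] 8.265756695375671 [ 0.5 -1.  -0.7  0.1  0.1 -0.5  1.1 -0.2  1.  -0.1  1.1 -0.  -0.8 -1.2
 -0.3 -0.7 -0.6  0.2  0.3 -0.8 -0.3 -0.1  0.1 -0.2]
[ 0.5066 -0.2464  0.1367] 7.831567526879245 [ 0.2 -0.8 -1.   0.5 -0.5 -0.1  0.4  0.   0.6  0.1  0.4  0.3]
[ 0.5076 -0.2482  0.15  ] 8.596618238180229 [-0.7 -0.7 -0.1 -0.4 -0.2  0.5  0.6 -0.2  0.   0.5  0.3  0.2]
held [0.4369451  0.02687845 0.00232991] 0.13349397377225086 [ 0.46  0.62 -0.35  0.47 -0.06 -0.48 -0.05 -0.47]
```

{"op": "servo_tool", "data": {"increments": [[0, [0.003, 0, -0.01], 0], [0, [0.005, 0, -0.02], 0], [0, [0.006, 0, -0.025], 0], [0, [0.006, 0, -0.025], 0], [0, [0.006, 0, -0.025], 0], [0, [0.006, 0, -0.025], 0], [0, [0.006, 0, -0.025], 0], [0, [0.006, 0, -0.025], 0], [0, [0.006, 0, -0.025], 0], [0, [0.006, 0, -0.025], 0], [0, [0.007, 0, -0.025], 0], [0, [0.008, 0, -0.02], -0.12]]}}

```text
t: 32.25
position: [0.5062, -0.2473, 0.3827]
tcp_rot: [-0.705, -0.04, 0.042, 0.706]
force: [-0.3, -0.2, -2.8]
opening: 0.0589
```

{"op": "servo_tool", "data": {"increments": [[0, [0, 0, 0], -0.02], [0, [0, 0, 0], 0]]}}

```text
t: 32.42
position: [0.5063, -0.2462, 0.3825]
tcp_rot: [-0.705, -0.048, 0.05, 0.706]
force: [-0.7, 0.0, -2.6]
opening: 0.059
```

```bash
python3 - <<'E'
from h import *
go(.5077,-.246,.345,8.2)
E
```

```text
t 32.42 pos [ 0.5063 -0.2462  0.3825] xyaw 7.96 F [-0.7  0.  -2.6] open 59.0 | shift [ 0.0015  0.0375 -0.    ] turn -0.0042
```

{"op": "servo_tool", "data": {"increments": [[0, [0.0015, 0.015, 0], -0.004], [0, [0, 0.015, 0], 0], [0, [0, 0.007, 0], 0], [0, [0, 0, 0], 0], [0, [0, 0, 0], 0]]}}

```text
t: 32.83
position: [0.5078, -0.2443, 0.3474]
tcp_rot: [-0.705, -0.05, 0.051, 0.706]
force: [0.6, 0.6, -2.7]
opening: 0.0593
```

```bash
python3 - <<'E'
from h import *
go(.5077,-.246,.3127,8.2)
a=capture('side');b=capture('top')
cv2.imwrite('pics/u4.png',cv2.resize(a[240:380,230:380],None,fx=4,fy=4,interpolation=cv2.INTER_CUBIC))
cv2.imwrite('pics/u5.png',cv2.resize(b[180:300,350:450],None,fx=5,fy=5,interpolation=cv2.INTER_CUBIC))
E
```

```text
t 32.83 pos [ 0.5078 -0.2443  0.3474] xyaw 8.21 F [ 0.6  0.6 -2.7] open 59.3 | shift [-0.0003  0.0347 -0.0017] turn 0.0001
```

View pics/u4.png

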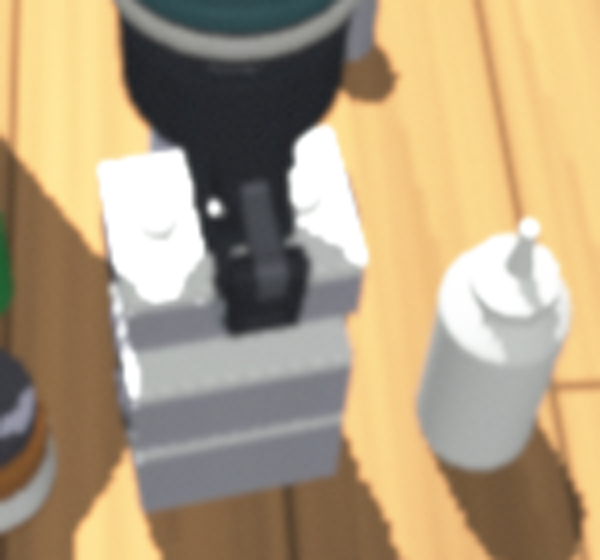

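View pics/u5.png

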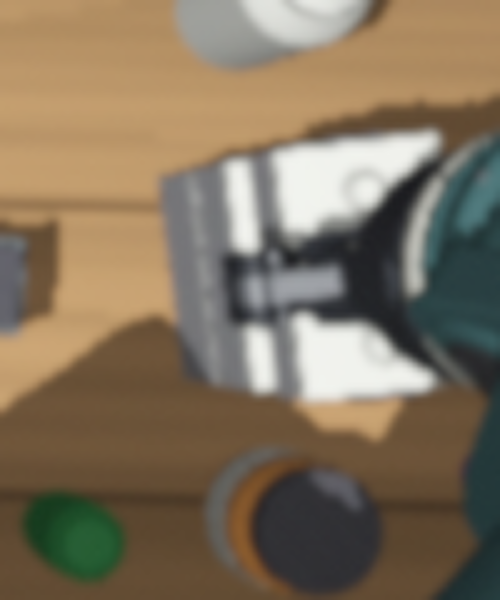

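Shallow box hangs level ~35 mm above its seat (side crop (230,250)), edges parallel to the stack; a y correction of −1.7 mm is needed. Lower it.

{"op": "servo_tool", "data": {"increments": [[0, [-0.0003, 0.008, -0.0017], 0], [0, [0, 0.008, 0], 0], [0, [0, 0.006, 0], 0], [0, [0, 0.004, 0], 0], [0, [0, 0.001, 0], 0], [0, [0, 0, 0], 0], [0, [0, 0, 0], 0]]}}

```text
t: 33.52
position: [0.508, -0.2464, 0.3207]
tcp_rot: [0.705, 0.051, -0.051, -0.705]
force: [0.3, -0.0, -2.3]
opening: 0.0591
```

{"op": "servo_tool", "data": {"increments": [[0, [0, 0.001, 0], 0], [0, [0, 0.001, 0], 0], [0, [0, 0.001, 0], 0], [0, [0, 0, 0], 0]]}}

```text
t: 33.85
position: [0.5079, -0.2464, 0.3175]
tcp_rot: [-0.705, -0.051, 0.051, 0.705]
force: [-0.0, 0.3, -2.5]
opening: 0.0589
```

```bash
python3 - <<'E'
from h import *
go(.5077,-.246,.3127,8.2)
E
```

```text
t 33.85 pos [ 0.5079 -0.2464  0.3175] xyaw 8.23 F [-0.   0.3 -2.5] open 58.9 | shift [-0.0002  0.0048  0.0004] turn 0.0005
```

{"op": "servo_tool", "data": {"increments": [[0, [0, 0.001, 0], 0], [0, [0, 0.001, 0], 0], [0, [0, 0.001, 0], 0], [0, [0, 0, 0], 0]]}}

```text
t: 34.18
position: [0.5079, -0.2463, 0.3144]
tcp_rot: [-0.705, -0.051, 0.051, 0.705]
force: [0.2, -0.3, -2.8]
opening: 0.0588
```

{"op": "servo_tool", "data": {"increments": [[0, [0, 0.001, 0], 0], [0, [0, 0.001, 0], 0], [0, [0, 0, 0], 0]]}}

```text
t: 34.43
position: [0.508, -0.2464, 0.3127]
tcp_rot: [0.705, 0.051, -0.051, -0.705]
force: [0.2, 0.4, -1.5]
opening: 0.0589
```

{"op": "servo_tool", "data": {"increments": [[0, [0, 0.0007, 0], 0], [0, [0, 0, 0], 0]]}}

```text
t: 34.6
position: [0.5079, -0.2463, 0.3127]
tcp_rot: [0.705, 0.051, -0.05, -0.705]
force: [-3.1, 1.3, 9.7]
opening: 0.0589
```

Firm contact at the predicted seating height. Release and retreat upward, then away.

{"op": "servo_tool", "data": {"increments": [[0, [0, -0.0005, 0], 0], [0.8, [0, 0, 0], 0], [0.85, [0, 0, 0], 0], [0.9, [0, 0, 0], 0], [0.9, [0, 0, 0], 0], [0.9, [0, -0.01, 0], 0], [0.9, [0, -0.03, 0], 0], [0.9, [0, -0.03, 0], 0], [1, [0, -0.03, 0], 0], [1, [-0.01, 0, 0.02], 0], [1, [-0.01, 0, 0.03], 0], [1, [-0.01, 0, 0.03], 0]]}}

```text
t: 35.6
position: [0.4663, -0.1711, 0.4132]
tcp_rot: [0.706, 0.051, -0.05, -0.705]
force: [0.2, -0.0, -1.2]
opening: 0.0853
```

{"op": "servo_tool", "data": {"increments": [[1, [-0.01, 0, 0.03], 0], [1, [-0.01, 0, 0.03], 0], [1, [-0.01, 0, 0.03], 0], [1, [-0.01, 0, 0.03], 0], [1, [-0.01, 0, 0.03], 0], [1, [-0.01, 0, 0.03], 0], [1, [0, 0, 0], 0], [1, [0, 0, 0], 0]]}}

```text
t: 36.27
position: [0.381, -0.0009, 0.4133]
tcp_rot: [0.705, 0.052, -0.051, -0.705]
force: [0.7, -0.4, -0.9]
opening: 0.0852
```

```bash
python3 - <<'E'
from h import *
go(.5077,-.246,.3127,8.2)
a=capture('side');b=capture('top')
cv2.imwrite('pics/v0.png',a)
cv2.imwrite('pics/v1.png',cv2.resize(a[240:400,210:410],None,fx=4,fy=4,interpolation=cv2.INTER_CUBIC)[:600])
cv2.imwrite('pics/v2.png',b)
for n in('side','top'):
 for k in('base_box','deep_box','shallow_box','shaker','square_tin','salt_pot','jar','squeeze_bottle'):
  for r in place_of(k,n)[:3]:print(n,k,round(r['conf'],2),towld(r['point'],n).round(3))
E
```

```text
t 36.27 pos [ 0.381  -0.0009  0.4133] xyaw 8.37 F [ 0.7 -0.4 -0.9] open 85.2 | shift [ 0.0895  0.1009 -0.2609] turn 0.0029
side base_box 0.71 [ 0.506 -0.252 -0.001]
side deep_box 0.77 [ 0.508 -0.248  0.068]
side shallow_box 0.87 [ 0.507 -0.247  0.128]
side shallow_box 0.38 [ 0.54   0.263 -0.   ]
side shaker 0.84 [ 0.389 -0.169 -0.003]
side shaker 0.73 [ 0.584 -0.025  0.004]
side shaker 0.57 [ 0.509 -0.247  0.067]
side square_tin 0.56 [ 0.499 -0.122  0.005]
side salt_pot 0.7 [ 0.513 -0.37   0.001]
side jar 0.96 [ 0.397 -0.261  0.003]
side squeeze_bottle 0.76 [ 0.626 -0.246 -0.001]
side squeeze_bottle 0.41 [ 0.51  -0.252 -0.001]
top base_box 0.61 [ 0.511 -0.248 -0.003]
top base_box 0.36 [ 0.541  0.263 -0.004]
top deep_box 0.78 [ 0.507 -0.251  0.073]
top shallow_box 0.82 [ 0.507 -0.246  0.126]
top shallow_box 0.4 [ 0.587 -0.023 -0.001]
top shaker 0.71 [ 0.416 -0.369 -0.001]
top shaker 0.62 [ 0.39  -0.168  0.002]
top shaker 0.53 [ 0.588 -0.024 -0.001]
top square_tin 0.92 [ 0.499 -0.118  0.004]
top salt_pot 0.66 [ 0.513 -0.369  0.004]
top jar 0.57 [ 0.4   -0.261  0.002]
top squeeze_bottle 0.7 [ 0.626 -0.244 -0.004]
```

View pics/v1.png

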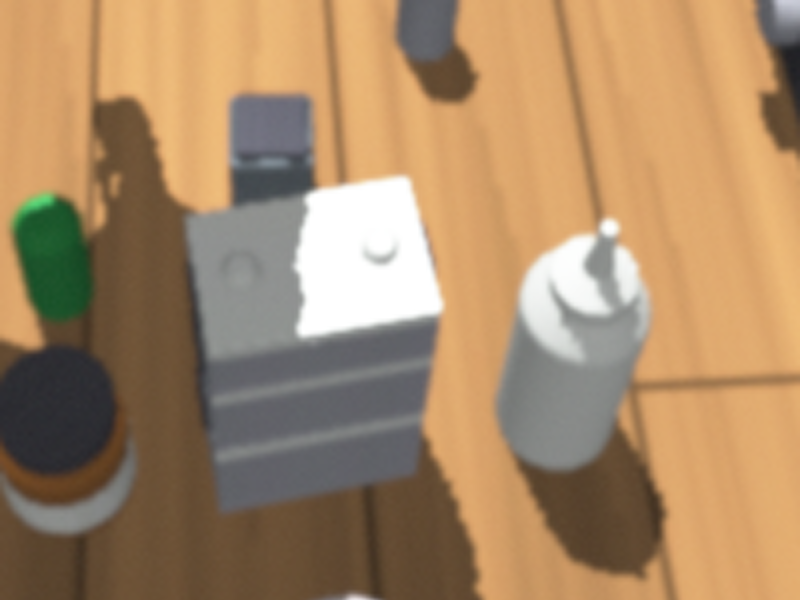

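View pics/v2.png

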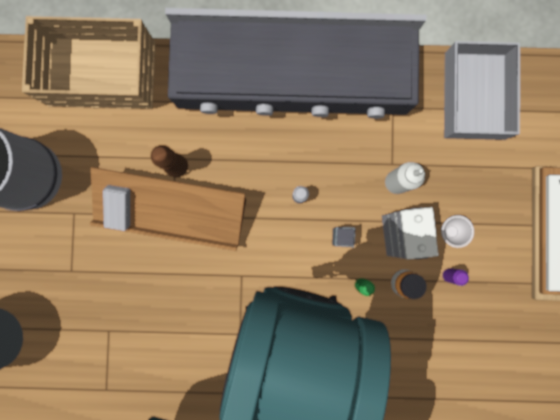

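View pics/v0.png

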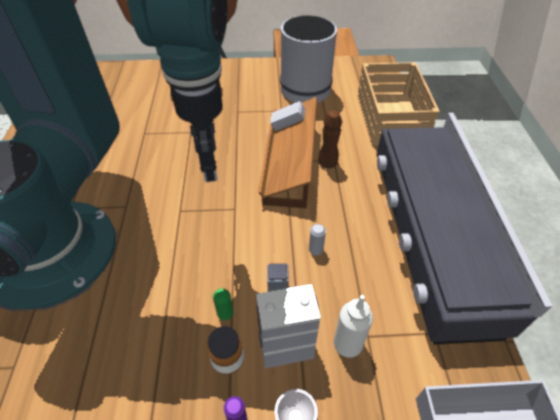

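The pictures show the three-box stack aligned with even seams (side (288,330)). The shaker is upright and alone at side (317,240). Bystanders are unmoved and the gripper is clear.

```bash
python3 -c "
from plant import ticket
print(ticket.job_done())"
```

```text
the job is handed in; nothing more can be done
None
```

The job is done and handed in at about 37 s of robot time, of the 72 s allowed. No verdict was reported.

- **Shaker:** I took it off the lid of the tallest box and stood it upright on clear table at about (0.588, −0.024).
- **Boxes:** The gripper can only point down, so I set each tilted box flat on a bare spot of table and re-gripped it level. The deeper box then went on the tallest box and the shallow one on top. Each was lowered in 1 mm steps, met first contact at the height worked out for full seating, and was let go there.

**Last checks:**
- **Stack:** Both seams look even in the side picture. The networks put the deeper box's base at 68–73 mm and the shallow box's at 126–128 mm, against 70 and 128 mm expected.
- **Surroundings:** The tins, jar, bottle, salt pot, pepper mill and coloured look-alikes look unmoved, and the robot was touching nothing.
- **Limits:** No limit was passed in any reading at the end of a move. The highest wrist force I saw was about 40 N, while setting the shaker down.

**Disagreements:**
- **Camera offset:** The side camera read y about 2–3 mm lower than the gripper position and the top camera, so I aligned the first box by comparing it with the one below in the same camera, and placed the second at that gripper position.
- **Levelling:** The boxes barely turned in the pads against the table, so I eased the grip to let them settle flat.
- **Stray detections:** The networks gave some wrong low-confidence hits, such as a shaker inside the stack. The pictures ruled these out.

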